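# Load, arm and start a heating run

## Task

Stand every sealed steel reaction vessel upright in a compartment of its own in the aluminium tray while the tray is on the steel loading stand, then slide the loaded tray across the air gap onto the heated platform until it is fully home against the fence, keeping it flat all the way: do not lift it or let it dip into the gap. Only then lift the red guard on the control box, flip the arm switch beneath it to on, close the guard again over the switch, and then press the white set key and after it the green start key. Leave the beaker, the wash bottle and the spanner where they are.

Things in the scene. Friction and masses are not known exactly. Their poses are not given: they have to be found in the camera images.
- stand: Loading stand: fixed stainless bench riser, 170 mm (own x) by 180 mm (own y), top face 62 mm above its origin, which is at the centre of its underside on the bench. Its own +y points across the gap to the heated platform. The tray starts on it.
- platform: Heated platform: fixed white unit, aluminium top 190 mm (own x) by 200 mm (own y), top face 60 mm above its origin (centre of underside), 2 mm below the stand's. Beyond the stand in +y, parallel within 0.02 rad, across an open gap of 45 to 60 mm. At its far (+y) end a fence 16 mm high, inner face at own y = +92 mm: the tray is home with its centre at own y = +12 mm.
- tray: Loose aluminium tray 140 mm (own x) by 160 mm (own y) by 28 mm high, walls and floor 4 mm, origin centre of underside, about 0.4 kg. Walls as high as the rim divide it into 2 x 2 open compartments 64 x 74 mm centred at x +-34, y +-39 mm. Starts within 0.05 rad and 8 mm of the stand's middle. Push its end wall at y = -80 mm. Loaded at one end only it may dip; put two in diagonal corners.
- vessel1: Sealed steel reaction vessel (two to four are present; an absent one reads None): 50 mm high, body 42 mm in diameter, knurled cap 46 mm in diameter over the top 18 mm, about 0.18 kg, origin at the centre of its underside, own z along its axis. Starts upright on the bench beyond the stand's -y end. All alike: any may go in any compartment.
- vessel2: Sealed steel reaction vessel (two to four are present; an absent one reads None): 50 mm high, body 42 mm in diameter, knurled cap 46 mm in diameter over the top 18 mm, about 0.18 kg, origin at the centre of its underside, own z along its axis. Starts upright on the bench beyond the stand's -y end. All alike: any may go in any compartment.
- vessel3: Sealed steel reaction vessel (two to four are present; an absent one reads None): 50 mm high, body 42 mm in diameter, knurled cap 46 mm in diameter over the top 18 mm, about 0.18 kg, origin at the centre of its underside, own z along its axis. Starts upright on the bench beyond the stand's -y end. All alike: any may go in any compartment.
- vessel4: Sealed steel reaction vessel (two to four are present; an absent one reads None): 50 mm high, body 42 mm in diameter, knurled cap 46 mm in diameter over the top 18 mm, about 0.18 kg, origin at the centre of its underside, own z along its axis. Starts upright on the bench beyond the stand's -y end. All alike: any may go in any compartment.
- control_box: Heater control box, fixed on the bench: grey, 160 mm (own x) by 120 mm (own y) by 60 mm high, origin at the centre of its underside; its own -x faces the robot. The guarded switch is on the -x half of its top.
- cover (a joint): Red guard hood over the switch, 64 mm (x) by 68 mm (y) by 46 mm high, open at the back: hinge angle in rad, 0 closed, grows as its robot side (box -x) swings up and away to +x, stop at 1.65. A stiff hinge (about 0.045 N m): it stays where it is left.
- cover_hinge (a point): Middle of the guard's hinge line, which runs along the control box's y at the guard's far lower edge, 66 mm above the box's underside and at box x = +5 mm.
- cover_tab (a point): Grip point on the guard's thumb tab, a fin 10 mm thick (box y), 22 mm long (x), 30 mm high on the guard's roof. The point is 21 mm above the roof, 9 mm below the fin's top; when closed it is 50 mm nearer the robot than the hinge line and 67 mm above it. It swings with the guard.
- toggle (a joint): Arm switch, a steel bat lever: angle in rad, 0 off (leans to the box's -y), 0.8 on (leans to the box's +y). It snaps over past the middle (0.4); about 1 N at the tip.
- toggle_tip (a point): Centre of the 12 mm ball at the tip of the switch lever, 30 mm from its pivot. The pivot is at box x = -28 mm, y = 0, 10 mm above the box's top; the lever swings in the box's y-z plane, 33 mm on the robot's side of the guard's hinge.
- set_key (a joint): White set key, pressed first: travel in m, 0 released, 0.004 fully down (about 4 N, springs back). It counts as pressed beyond 3 mm.
- set_key_top (a point): Middle of the white set key's face, a 22 mm disc standing 7.5 mm above the box's top, on its rear half at box x = +46 mm, y = +30 mm; pressed straight down. The guard, when open, hangs over it.
- start_key (a joint): Green start key, pressed after the white one: travel in m, 0 released, 0.004 fully down (about 4 N, springs back). It counts as pressed beyond 3 mm.
- start_key_top (a point): Middle of the green start key's face, like the white one, at box x = +46 mm, y = -30 mm.
- beaker: Glass beaker, 68 mm across, 85 mm high, standing on the bench; origin at the centre of its underside. To be left alone.
- wash_bottle: White wash bottle with a red cap, 64 mm across, 150 mm high, standing beyond the stand and the platform; origin at the centre of its underside. To be left alone.
- spanner: Steel spanner 160 mm long lying on the bench beyond the stand; origin on the bench under its middle, handle towards its own -x. To be left alone.
Not all that is in view belongs to the job. Leave any pink look-alike of the stand alone.

How it is judged:
By the outcome, as a careful person would: the job done as asked, in the order asked, and still so for the second after the job is handed in, with the robot touching nothing.
Of vessel1, vessel2, vessel3, vessel4 only 2 to 4 are there at a start; the rules pass over those that are not, and their reading is None.
At some moment in a run one of vessel1, vessel2, vessel3, vessel4 may be knocked a few centimetres aside while the robot is not near it.
It also fails if it takes over 210 s, if anything falls off the work surface, if the arm or the gripper's body presses on something with over 40 N, if the wrist force passes 120 N, or if a joint passes its speed limit or range.

## Robot

A 6-joint arm with a two-finger parallel gripper is mounted at the origin on the work surface. World frame = base frame: x ahead of the robot, y to its left, z up, the work surface at z = 0. Lengths are in mm, angles in rad, forces in N, time in s.
With the tool pointing down it reaches from about 375 to 750 mm from the base axis. Payload 9 kg.
Tool frame: the origin (TCP) lies at the very end of the fingers, on their centre line; the grasp point (between the pads) lies 19 mm behind it; z points along the fingers, y is the line along which they close (so a half turn about z gives the same grasp; the last joint's range is limited). The gripper opens to 85 mm and grips with 20 to 120 N. Pads are 22 mm wide; open, the fingers measure 114 mm over their backs; the gripper's body (76 mm by 85 mm) begins 54 mm behind the grasp point. The pads swing forward as they close: fully open they stand 13 mm farther back than shut.
Start: joints at [-1.568, 0.104, 0.097, 1.564, 0, 1.353], TCP at [131.413, -585.463, 231.331] pointing down, gripper open.
Joint ranges: [-2.99, 2.99], [-0.84, 1.86], [-1.1, 1.16], [-1.84, 2.11], [-1.51, 1.56], [-3.14, 3.14]. Speed limits (rad/s): [2.22, 2.22, 2.57, 3.14, 3.14, 3.14].

## Interface

Orientations are given as a unit quaternion [w, x, y, z].
In Python, from workcell import arm gives the robot as it stands. The module is installed in compiled form; this text tells all that it offers.
- The arm moves only by the tool apply_moves, never from a script. Its argument "steps" is a list of rows, each an object of numbers: "tx", "ty", "tz": the shift along the tool's x, y, z in mm; "ax", "ay", "az": the turn, a rotation vector about the tool's x, y, z in degrees. In form: [{"tx": .., "ty": .., "tz": .., "ax": .., "ay": .., "az": ..}, ...]. A call has 1 to 20 rows; each row is the pose to reach, as a shift and turn from the pose commanded when the call began, along the tool's axes at that moment; what a row does not reach only later rows make up. A row lasts 1/10 s, in which the tool goes at most 50 mm and 8.59 degrees, less where a joint would pass 70% of its speed; a pose out of reach is approached as far as the arm can. A call with a gripper value outside its range is refused whole. "claw" is the finger opening in mm, from 0 to 85.4, set as the call begins (left out, the last holds). The fingers move at their own pace and stop on an object; "force" is the grip in N (left out, the last holds). Time passes only in rows, so rows that repeat a pose let the fingers close. It gives the time, the measured TCP pose, the force, the opening and the grip force at its end, in the units of the state.
- arm.get_state(): the state, without advancing time (a new reading comes with each control period).
- arm.capture(name): name is "scene" or "top" or "wrist"; returns a dict with "frame" (384x512x3 uint8, red, green, blue), "fov_y" (degrees; the focal length in pixels is half the picture's height over the tangent of half this angle, whatever the lens; pixels are square), "cx", "cy" (the principal point, pixels), "rvec" (rotation vector, rad) and "tvec" (3), from world to camera coordinates, as OpenCV has them. Camera axes: x right, y down, z forward; pixel columns grow to the right and rows downward; lengths in mm; the calibration is good to about 2 mm. The wrist camera is an equidistant fisheye: a pixel r from the principal point sees the ray r / f radians off the axis. A picture is of the moment at which its call begins. There is no depth.
- arm.job_done(): hands the job in; it is judged then, once.
The state is a dict: "clock": time; "joint_pos": joint angles; "joint_velocities": joint speeds; "joint_torque": joint torques, N m; "ee_pos": TCP position; "ee_rot": TCP orientation; "force": force on the tool from outside, world axes, zero at the start; "torque": the same for the moment, N m; "gripper_width": finger opening in mm; "grip_force": force on a finger pad.
Only numpy, scipy, OpenCV 4.12 (cv2) and the standard library are available. Lean on these libraries where they do the work, as an engineer would, in place of code of your own. Each camera call takes 0.05 s, during which the arm holds its last target. There are 200 camera calls.

## Working session

There is one attempt and no reset: what is moved stays moved. The work goes in short steps, Python scripts to look and compute and a tool call to move; the robot and the scene stay as the last step left them, time stands still between calls to the robot, and variables do not carry over. Pictures are saved under pics/ and viewed, at most 14 in all, crops included, and the job is handed in when it is done.

Besides the shell and the picture viewer there is one more tool, called as a command line: name --argument value ..., lists and objects as JSON in quotes. apply_moves: Moves the arm, as the interface text tells. Its arguments: {"type":"object","properties":{"steps":{"type":"array","items":{"type":"object","properties":{"tx":{"type":"number"},"ty":{"type":"number"},"tz":{"type":"number"},"ax":{"type":"number"},"ay":{"type":"number"},"az":{"type":"number"}}}},"claw":{"type":"number"},"force":{"type":"number"}},"required":["steps"]}

```bash
mkdir -p pics; cat > h.py <<'E'
import numpy as np, cv2
from workcell import arm
from scipy.spatial.transform import Rotation as R
def cap(n,save=None):
    c=arm.capture(n); f=c["frame"]
    if save: cv2.imwrite(f"pics/{save}.png",cv2.cvtColor(f,cv2.COLOR_RGB2BGR))
    c["n"]=n; c["f"]=f.shape[0]/2/np.tan(np.radians(c["fov_y"])/2)
    c["R"]=cv2.Rodrigues(np.array(c["rvec"],float))[0]; c["t"]=np.array(c["tvec"],float).ravel()
    return c
def ray(c,u,v):
    x,y=(u-c["cx"])/c["f"],(v-c["cy"])/c["f"]
    if c["n"]=="wrist":
        r=np.hypot(x,y)+1e-12; d=np.array([x/r*np.sin(r),y/r*np.sin(r),np.cos(r)])
    else: d=np.array([x,y,1.])
    return -c["R"].T@c["t"], c["R"].T@d
def onz(c,u,v,z):
    o,d=ray(c,u,v); return o+d*(z-o[2])/d[2]
def proj(c,P):
    p=c["R"]@np.array(P,float)+c["t"]
    if c["n"]=="wrist":
        r=np.hypot(p[0],p[1]); a=np.arctan2(r,p[2]); return np.array([c["cx"]+c["f"]*a*p[0]/r,c["cy"]+c["f"]*a*p[1]/r])
    return np.array([c["cx"]+c["f"]*p[0]/p[2],c["cy"]+c["f"]*p[1]/p[2]])
def tool(P):  # world target TCP -> shift in tool axes
    s=arm.get_state(); M=R.from_quat(np.roll(s["ee_rot"],-1)).as_matrix()
    return M.T@(np.array(P)-s["ee_pos"])
E
python3 - <<'E'
from h import *
for n in("scene","top","wrist"):
    c=cap(n,n+"0"); print(n,c["f"],c["cx"],c["cy"],-c["R"].T@c["t"],c["R"][2])
s=arm.get_state(); print(s); print(R.from_quat(np.roll(s["ee_rot"],-1)).as_matrix().round(3))
E
```

```text
scene 437.4863200681069 248.5285958161511 191.43132592479392 [1386.24167973  176.34783058  853.35531988] [-0.75807843 -0.14220374 -0.63647089]
top 482.7452405668575 259.30294747587084 194.43087549043992 [ 417.90246134   15.46592855 1667.48371256] [ 0.05722463 -0.01177303 -0.99829191]
wrist 297.3186396354542 254.1523038293639 190.45473361497537 [ 195.81403409 -571.45047618  372.72909204] [-0.25927995 -0.05700155 -0.96411863]
{'clock': 0.15, 'joint_pos': array([-1.56764606e+00,  1.04512902e-01,  9.66721755e-02,  1.56387929e+00,
       -1.10520950e-05,  1.35310617e+00]), 'joint_velocities': array([-0.000626  , -0.00215419,  0.00284379,  0.00013458, -0.00116417,
        0.00067653]), 'joint_torque': array([ 4.92012041e-03, -5.57355917e+01,  5.04007244e+01,  1.25696408e-02,
       -2.33647597e-04,  1.76337613e-05]), 'ee_pos': array([ 131.44079224, -585.18689379,  230.74312974]), 'ee_rot': array([-4.59780194e-04,  9.93909774e-01,  1.10195954e-01,  4.39526515e-05]), 'force': array([-0.69365585, -0.6634564 ,  0.22841831]), 'torque': array([-0.0079063 ,  0.0333805 , -0.04353646]), 'grip_force': 0.0, 'gripper_width': 85.49278249512935}
[[ 0.976  0.219 -0.   ]
 [ 0.219 -0.976  0.001]
 [ 0.    -0.001 -1.   ]]
```

View pics/top0.png

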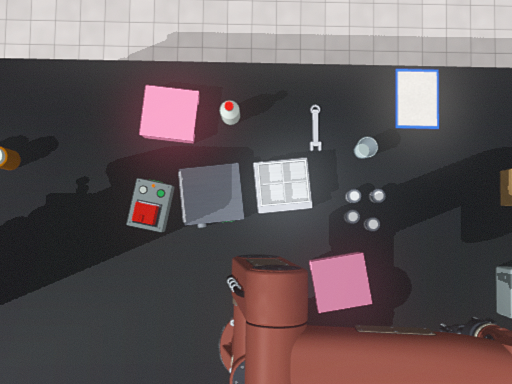

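View pics/scene0.png

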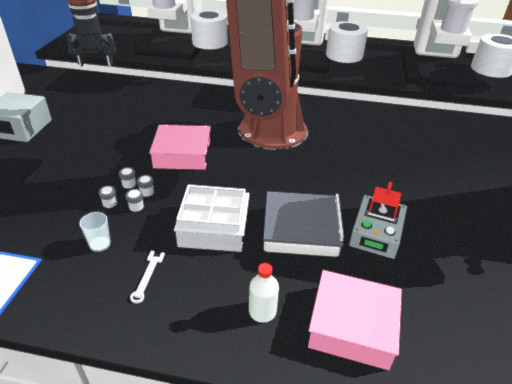

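```bash
python3 - <<'E'
import cv2
a=cv2.imread("pics/top0.png")[150:250,120:400]
cv2.imwrite("pics/c1.png",cv2.resize(a,None,fx=2.85,fy=2.85,interpolation=cv2.INTER_CUBIC))
a=cv2.imread("pics/scene0.png")[150:270,80:420]
cv2.imwrite("pics/c2.png",cv2.resize(a,None,fx=2.35,fy=2.35,interpolation=cv2.INTER_CUBIC))
E
```

```text
(no output)
```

View pics/c1.png

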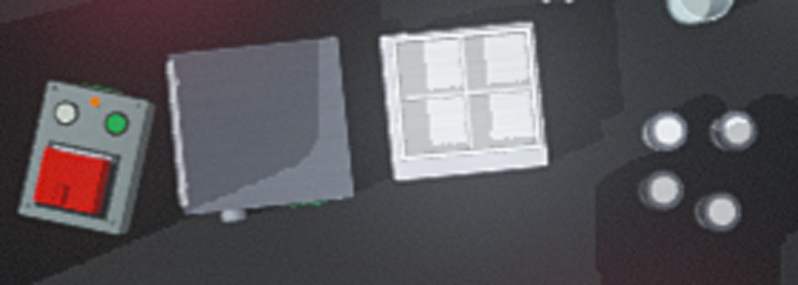

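View pics/c2.png

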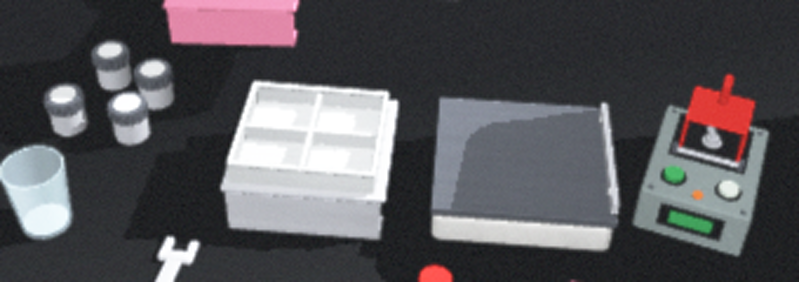

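```bash
python3 - <<'E'
from h import *
t=cap("top");s=cap("scene")
g=lambda L,z,o,k,c:[print(p,onz(c,o[0]+p[0]/k,o[1]+p[1]/k,z).round(1)) for p in L]
T=lambda L,z:g(L,z,(120,150),2.85,t); S=lambda L,z:g(L,z,(80,150),2.35,s)
print("ves");T([(668,130),(740,129),(663,189),(722,211)],50);S([(63,95),(110,48),(154,67),(127,102)],50)
print("box");T([(50,82),(153,100),(122,235),(18,213)],60);S([(670,107),(768,128),(741,254),(636,225)],60)
print("keys");T([(66,113),(117,124)],67);S([(674,174),(729,189)],67)
print("plat");T([(170,55),(338,38),(353,195),(186,213)],60);S([(440,98),(602,104),(432,213),(612,220)],60)
print("tray rim");T([(382,36),(532,24),(546,150),(400,165)],90);S([(253,82),(388,92),(380,175),(228,168)],90)
E
```

```text
ves
(668, 130) [ 511.9 -323.5   50. ]
(740, 129) [ 514.4 -408.8   50. ]
(663, 189) [ 442.2 -317.9   50. ]
(722, 211) [ 417.4 -387.7   50. ]
(63, 95) [ 515.  -400.3   50. ]
(110, 48) [ 413.1 -383.8   50. ]
(154, 67) [ 438.1 -313.7   50. ]
(127, 102) [ 510.3 -319.4   50. ]
box
(50, 82) [555.7 402.9  60. ]
(153, 100) [536.6 282.2  60. ]
(122, 235) [378.7 314.1  60. ]
(18, 213) [402.3 435.4  60. ]
(670, 107) [385.8 325.6  60. ]
(768, 128) [399.6 439.5  60. ]
(741, 254) [611.2 397.1  60. ]
(636, 225) [593.2 289.7  60. ]
keys
(66, 113) [519.2 381.6  67. ]
(117, 124) [507.4 322.1  67. ]
(674, 174) [512.2 328.4  67. ]
(729, 189) [523.2 387.4  67. ]
plat
(170, 55) [589.7 263.7  60. ]
(338, 38) [613.1  67.4  60. ]
(353, 195) [429.3  46.6  60. ]
(186, 213) [405.4 240.5  60. ]
(440, 98) [430.7  51.4  60. ]
(602, 104) [398.4 244.7  60. ]
(432, 213) [622.9  75.3  60. ]
(612, 220) [591.4 264.4  60. ]
tray rim
(382, 36) [612.7  15.8  90. ]
(532, 24) [ 629.6 -157.2   90. ]
(546, 150) [ 484.2 -174.7   90. ]
(400, 165) [464.3  -7.2  90. ]
(253, 82) [ 486.6 -165.    90. ]
(388, 92) [469.4  -5.4  90. ]
(380, 175) [608.5  15.1  90. ]
(228, 168) [ 633.6 -146.2   90. ]
```

apply_moves --steps '[{"tx":37,"ty":-18,"az":0.7},{"tx":73,"ty":-36,"az":1.3},{"tx":110,"ty":-54,"az":2},{"tx":147,"ty":-72,"az":2.6},{"tx":184,"ty":-90,"az":3.3},{"tx":220,"ty":-107,"az":4},{"tx":257,"ty":-125,"az":4.6},{"tx":294,"ty":-143,"az":5.3},{"tx":330,"ty":-161,"az":6},{"tx":367,"ty":-179,"az":6.6},{"tx":367,"ty":-179,"az":6.6},{"tx":367,"ty":-179,"az":6.6}]' --claw 85

```text
invalid input
```

```bash
python3 - <<'E'
from h import *
c=cap("wrist","w1");a=cv2.imread("pics/w1.png");cv2.imwrite("pics/w1b.png",cv2.resize(a,None,fx=1.5,fy=1.5))
for P in [(513,-321.5,50),(515,-404.5,50),(440,-316,50),(415,-386,50)]: print(P,proj(c,P).round(0))
s=arm.get_state();print(s["ee_pos"],R.from_quat(np.roll(s["ee_rot"],-1)).as_matrix().round(3))
E
```

```text
(513, -321.5, 50) [ 128. -125.]
(515, -404.5, 50) [ 184. -129.]
(440, -316, 50) [106. -88.]
(415, -386, 50) [147. -78.]
[ 131.4187131  -585.34166968  231.05666077] [[ 0.976  0.219  0.   ]
 [ 0.219 -0.976  0.   ]
 [ 0.    -0.    -1.   ]]
```

View pics/w1b.png

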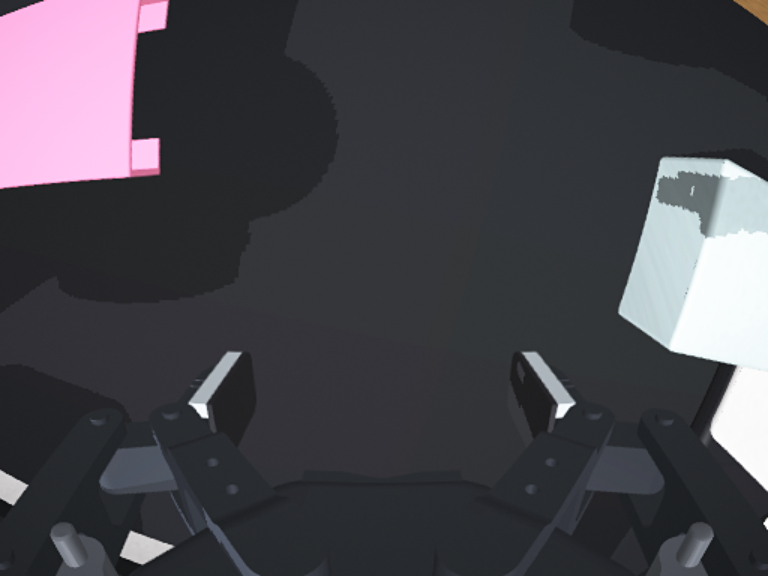

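The move was refused: only the start view shows (pink block upper left, pads at (150,260)/(360,260)). I'll retry with full rows.

apply_moves --steps '[{"tx":37,"ty":-18,"tz":0,"ax":0,"ay":0,"az":0.7},{"tx":110,"ty":-54,"tz":0,"ax":0,"ay":0,"az":2},{"tx":367,"ty":-179,"tz":0,"ax":0,"ay":0,"az":6.6},{"tx":367,"ty":-179,"tz":0,"ax":0,"ay":0,"az":6.6},{"tx":367,"ty":-179,"tz":0,"ax":0,"ay":0,"az":6.6},{"tx":367,"ty":-179,"tz":0,"ax":0,"ay":0,"az":6.6},{"tx":367,"ty":-179,"tz":0,"ax":0,"ay":0,"az":6.6},{"tx":367,"ty":-179,"tz":0,"ax":0,"ay":0,"az":6.6},{"tx":367,"ty":-179,"tz":0,"ax":0,"ay":0,"az":6.6},{"tx":367,"ty":-179,"tz":0,"ax":0,"ay":0,"az":6.6},{"tx":367,"ty":-179,"tz":0,"ax":0,"ay":0,"az":6.6},{"tx":367,"ty":-179,"tz":0,"ax":0,"ay":0,"az":6.6},{"tx":367,"ty":-179,"tz":0,"ax":0,"ay":0,"az":6.6},{"tx":367,"ty":-179,"tz":0,"ax":0,"ay":0,"az":6.6}]' --claw 85 --force 40

```text
clock: 1.7
ee_pos: [449.7, -331.1, 231.3]
ee_rot: [0.0, 0.999, 0.052, -0.0]
force: [0.0, 0.5, -1.0]
gripper_width: 84.6
grip_force: 0.0
```

```bash
python3 - <<'E'
from h import *
c=cap("wrist","w2");a=cv2.imread("pics/w2.png");cv2.imwrite("pics/w2b.png",cv2.resize(a,None,fx=1.5,fy=1.5))
for P in [(513,-321.5,50),(515,-404.5,50),(440,-316,50),(415,-386,50)]: print(P,proj(c,P).round(0))
s=arm.get_state();print(s["ee_pos"],R.from_quat(np.roll(s["ee_rot"],-1)).as_matrix().round(3))
E
```

```text
(513, -321.5, 50) [251. 112.]
(515, -404.5, 50) [326. 120.]
(440, -316, 50) [239. 177.]
(415, -386, 50) [298. 205.]
[ 449.7812744  -331.04030266  231.32935647] [[ 0.995  0.104  0.   ]
 [ 0.104 -0.995 -0.   ]
 [-0.     0.    -1.   ]]
```

View pics/w2b.png

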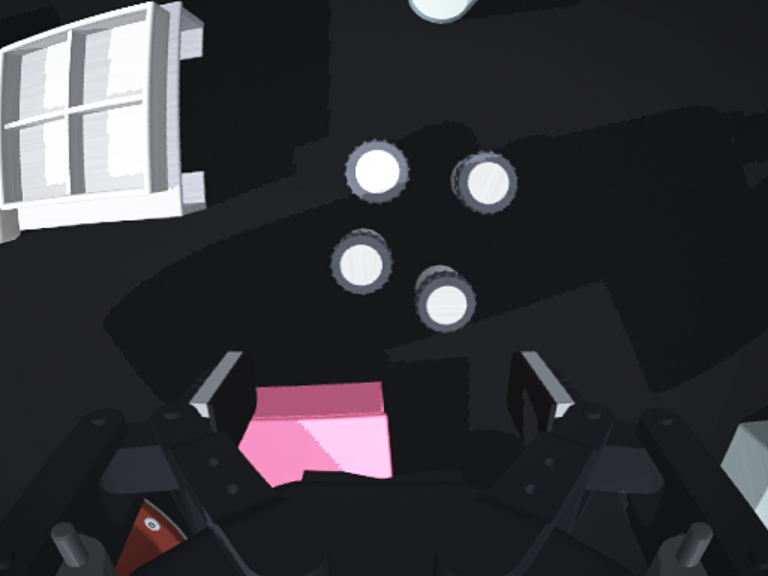

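```bash
cat >> h.py <<'E'
def caps(c,z=50,rmin=5,rmax=30,thr=170):
    g=cv2.cvtColor(c["frame"],cv2.COLOR_RGB2GRAY); m=(g>thr).astype(np.uint8)
    out=[]
    for k in cv2.findContours(m,cv2.RETR_EXTERNAL,cv2.CHAIN_APPROX_NONE)[0]:
        if len(k)<15: continue
        (u,v),r=cv2.minEnclosingCircle(k); A=cv2.contourArea(k)
        if rmin<r<rmax and A>.75*np.pi*r*r: out.append((onz(c,u,v,z).round(1)[:2],round(r,1),(round(u),round(v))))
    return out
E
python3 - <<'E'
from h import *
c=cap("wrist")
for o in caps(c): print(o)
for p in [(377,171),(489,183),(361,265),(446,305)]: print("manual",onz(c,p[0]/1.5,p[1]/1.5,50).round(1))
for p in [(155,2),(152,207),(3,210),(0,46),(70,36),(72,113),(68,205),(5,124),(145,100)]: print(p,onz(c,p[0]/1.5,p[1]/1.5,90).round(1))
E
```

```text
(array([ 417.2, -385.3]), 13.5, (297, 203))
(array([ 441.5, -317.4]), 14.0, (240, 176))
(array([ 513. , -404.1]), 14.1, (326, 122))
(array([ 511.1, -322.4]), 15.0, (251, 114))
manual [ 511.3 -322.3   50. ]
manual [ 512.7 -404.7   50. ]
manual [ 441.1 -317.6   50. ]
manual [ 416.7 -385.2   50. ]
(155, 2) [ 625.6 -154.6   90. ]
(152, 207) [ 477.6 -168.7   90. ]
(3, 210) [470.3  -9.9  90. ]
(0, 46) [612.6   8.   90. ]
(70, 36) [608.  -78.7  90. ]
(72, 113) [546.2 -90.7  90. ]
(68, 205) [476.2 -89.9  90. ]
(5, 124) [542.7 -11.1  90. ]
(145, 100) [ 552.6 -157.7   90. ]
```

apply_moves --steps '[{"tx":31,"ty":-1,"tz":20,"ax":0,"ay":0,"az":0},{"tx":62,"ty":-2.5,"tz":40,"ax":0,"ay":0,"az":0},{"tx":62,"ty":-2.5,"tz":70,"ax":0,"ay":0,"az":0},{"tx":62,"ty":-2.5,"tz":100,"ax":0,"ay":0,"az":0},{"tx":62,"ty":-2.5,"tz":130,"ax":0,"ay":0,"az":0},{"tx":62,"ty":-2.5,"tz":140,"ax":0,"ay":0,"az":0},{"tx":62,"ty":-2.5,"tz":140,"ax":0,"ay":0,"az":0},{"tx":62,"ty":-2.5,"tz":140,"ax":0,"ay":0,"az":0}]' --claw 64

```text
clock: 2.6
ee_pos: [512.1, -322.1, 92.9]
ee_rot: [0.001, 0.999, 0.053, 0.001]
force: [-0.1, 0.5, 0.0]
gripper_width: 63.8
grip_force: 0.0
```

```bash
python3 - <<'E'
from h import *
c=cap("wrist","w3")
for o in caps(c): print(o)
s=arm.get_state();print(s["ee_pos"],s["gripper_width"])
E
```

```text
(array([ 442.1, -317.2]), 20.6, (237, 298))
(array([ 513.5, -403.3]), 21.9, (368, 221))
(array([ 511.5, -322.1]), 24.2, (253, 213))
[ 512.42906927 -322.3548494    93.3931709 ] 64.1362968738641
```

View pics/w3.png

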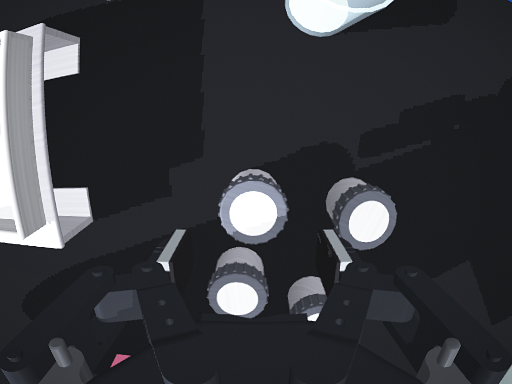

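The vessel sits centred between the pads (cap at (253,213)); going down.

apply_moves --steps '[{"tx":-0.5,"ty":0,"tz":25,"ax":0,"ay":0,"az":0},{"tx":-0.5,"ty":0,"tz":45,"ax":0,"ay":0,"az":0},{"tx":-0.5,"ty":0,"tz":60,"ax":0,"ay":0,"az":0},{"tx":-0.5,"ty":0,"tz":65,"ax":0,"ay":0,"az":0},{"tx":-0.5,"ty":0,"tz":65,"ax":0,"ay":0,"az":0}]'

```text
clock: 3.15
ee_pos: [511.2, -321.5, 26.5]
ee_rot: [-0.0, 0.999, 0.053, -0.0]
force: [0.1, -0.7, -0.4]
gripper_width: 63.9
grip_force: 0.0
```

apply_moves --steps '[{"tx":0,"ty":0,"tz":0,"ax":0,"ay":0,"az":0},{"tx":0,"ty":0,"tz":0,"ax":0,"ay":0,"az":0},{"tx":0,"ty":0,"tz":0,"ax":0,"ay":0,"az":0},{"tx":0,"ty":0,"tz":0,"ax":0,"ay":0,"az":0},{"tx":0,"ty":0,"tz":0,"ax":0,"ay":0,"az":0},{"tx":0,"ty":0,"tz":0,"ax":0,"ay":0,"az":0},{"tx":0,"ty":0,"tz":0,"ax":0,"ay":0,"az":0},{"tx":0,"ty":0,"tz":0,"ax":0,"ay":0,"az":0}]' --claw 36 --force 50

```text
clock: 3.95
ee_pos: [512.1, -322.3, 28.0]
ee_rot: [0.001, 0.999, 0.053, 0.001]
force: [-0.7, 0.3, 6.6]
gripper_width: 44.3
grip_force: 51.6
```

apply_moves --steps '[{"tx":0,"ty":0,"tz":-15,"ax":0,"ay":0,"az":0},{"tx":0,"ty":0,"tz":-40,"ax":0,"ay":0,"az":0},{"tx":0,"ty":0,"tz":-70,"ax":0,"ay":0,"az":0},{"tx":0,"ty":0,"tz":-100,"ax":0,"ay":0,"az":0},{"tx":0,"ty":0,"tz":-130,"ax":0,"ay":0,"az":0},{"tx":0,"ty":0,"tz":-140,"ax":0,"ay":0,"az":0},{"tx":0,"ty":0,"tz":-140,"ax":0,"ay":0,"az":0},{"tx":0,"ty":0,"tz":-140,"ax":0,"ay":0,"az":0}]'

```text
clock: 4.75
ee_pos: [510.8, -321.1, 165.0]
ee_rot: [-0.001, 0.999, 0.053, -0.001]
force: [-0.2, 0.7, -3.4]
gripper_width: 44.4
grip_force: 51.4
```

apply_moves --steps '[{"tx":10,"ty":-15,"tz":0,"ax":0,"ay":0,"az":0},{"tx":20,"ty":-45,"tz":0,"ax":0,"ay":0,"az":0},{"tx":33,"ty":-85,"tz":0,"ax":0,"ay":0,"az":0},{"tx":47,"ty":-130,"tz":0,"ax":0,"ay":0,"az":0},{"tx":61,"ty":-175,"tz":0,"ax":0,"ay":0,"az":0},{"tx":75,"ty":-215,"tz":0,"ax":0,"ay":0,"az":0},{"tx":86,"ty":-250,"tz":0,"ax":0,"ay":0,"az":0},{"tx":93,"ty":-268,"tz":0,"ax":0,"ay":0,"az":0},{"tx":95,"ty":-273,"tz":0,"ax":0,"ay":0,"az":0},{"tx":95,"ty":-273,"tz":0,"ax":0,"ay":0,"az":0},{"tx":95,"ty":-273,"tz":0,"ax":0,"ay":0,"az":0}]'

```text
clock: 5.85
ee_pos: [576.4, -40.4, 165.5]
ee_rot: [-0.0, 0.999, 0.053, -0.001]
force: [0.0, 0.3, -1.7]
gripper_width: 44.4
grip_force: 51.6
```

```bash
python3 - <<'E'
from h import *
c=cap("wrist","w4")
a=cv2.imread("pics/w4.png");cv2.imwrite("pics/w4b.png",cv2.resize(a,None,fx=1.5,fy=1.5))
t=cap("top")
for o in caps(t,50,3,9,150): print(o)
s=arm.get_state();print(s["ee_pos"],s["gripper_width"])
E
```

```text
(array([ 418.1, -385.9]), 4.7, (373, 224))
(array([ 442.1, -317.5]), 5.1, (352, 216))
(array([ 514.4, -404.4]), 5.0, (378, 195))
[576.62390468 -40.91229752 165.94549391] 44.33535484966709
```

View pics/w4b.png

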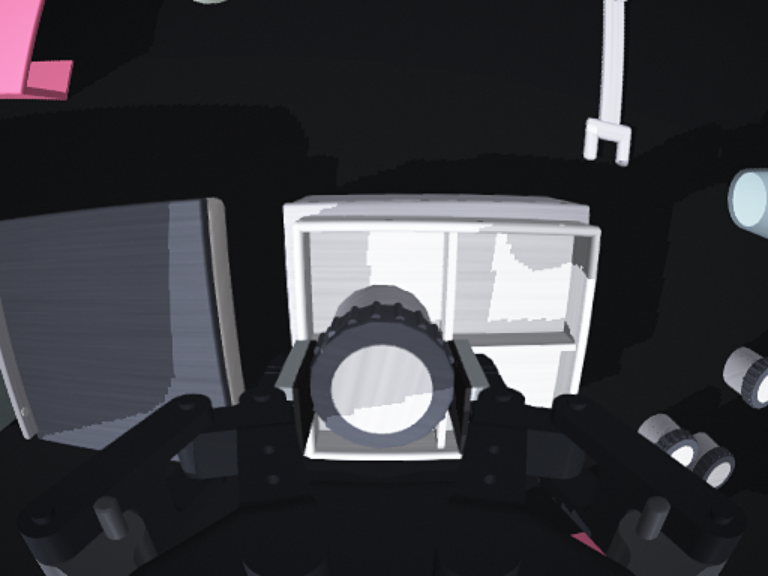

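The tray rim far corners are at (295,222) and (600,229), the divider's top at (452,230), and the near edge at about (380,459).

```bash
python3 - <<'E'
from h import *
c=cap("wrist")
for n,p in dict(farL=(294,223),farR=(601,229),divfar=(451,230),divnear=(443,445),divxR=(577,335),nearmid=(380,461),platcornerfar=(205,199),platnear=(232,400),standL=(284,206),standR=(589,207)).items():
    z=60 if n[0]=='p' else 62 if n[0]=='s' else 90
    print(n,onz(c,p[0]/1.5,p[1]/1.5,z).round(1))
E
```

```text
farL [610.1   5.5  90. ]
farR [ 626.  -154.8   90. ]
divfar [614.6 -72.5  90. ]
divnear [488.4 -87.8  90. ]
divxR [ 565.3 -153.7   90. ]
nearmid [473.1 -51.7  90. ]
platcornerfar [615.7  65.9  60. ]
platnear [485.7  48.4  60. ]
standL [615.1  17.1  62. ]
standR [ 635.8 -159.4   62. ]
```

apply_moves --steps '[{"tx":2,"ty":-1,"tz":0,"ax":0,"ay":0,"az":0},{"tx":2,"ty":-1,"tz":20,"ax":0,"ay":0,"az":0},{"tx":2,"ty":-1,"tz":40,"ax":0,"ay":0,"az":0},{"tx":2,"ty":-1,"tz":55,"ax":0,"ay":0,"az":0},{"tx":2,"ty":-1,"tz":64,"ax":0,"ay":0,"az":0},{"tx":2,"ty":-1,"tz":69,"ax":0,"ay":0,"az":0},{"tx":2,"ty":-1,"tz":71,"ax":0,"ay":0,"az":0},{"tx":2,"ty":-1,"tz":71,"ax":0,"ay":0,"az":0},{"tx":2,"ty":-1,"tz":71,"ax":0,"ay":0,"az":0}]'

```text
clock: 6.9
ee_pos: [579.2, -38.9, 96.1]
ee_rot: [0.0, 0.999, 0.053, 0.001]
force: [-0.4, 0.1, -2.0]
gripper_width: 44.4
grip_force: 51.6
```

apply_moves --steps '[{"tx":0,"ty":0,"tz":0,"ax":0,"ay":0,"az":0},{"tx":0,"ty":0,"tz":0,"ax":0,"ay":0,"az":0},{"tx":0,"ty":0,"tz":0,"ax":0,"ay":0,"az":0},{"tx":0,"ty":0,"tz":0,"ax":0,"ay":0,"az":0},{"tx":0,"ty":0,"tz":0,"ax":0,"ay":0,"az":0},{"tx":0,"ty":0,"tz":-10,"ax":0,"ay":0,"az":0},{"tx":0,"ty":0,"tz":-30,"ax":0,"ay":0,"az":0},{"tx":0,"ty":0,"tz":-60,"ax":0,"ay":0,"az":0},{"tx":0,"ty":0,"tz":-75,"ax":0,"ay":0,"az":0},{"tx":0,"ty":0,"tz":-75,"ax":0,"ay":0,"az":0}]' --claw 62

```text
clock: 7.9
ee_pos: [580.3, -39.2, 173.3]
ee_rot: [0.001, 0.999, 0.053, 0.002]
force: [0.3, -0.5, 0.3]
gripper_width: 61.9
grip_force: 0.0
```

```bash
python3 - <<'E'
from h import *
c=cap("wrist","w5")
print("tray",caps(c,116)); t=cap("top")
for o in caps(t,50,3,9,150): print(o)
s=arm.get_state();print(s["ee_pos"],s["gripper_width"],tool([442,-317.5,165]))
E
```

```text
tray [(array([579.3, -39.4]), 22.1, (253, 207))]
(array([ 418.4, -385.6]), 4.6, (373, 224))
(array([ 442.1, -317.5]), 5.1, (352, 216))
(array([ 514.4, -404.4]), 5.0, (378, 195))
[578.84196822 -38.80308599 169.94071185] 61.86493798074696 [-165.45817947  262.71855557    4.96549939]
```

View pics/w5.png

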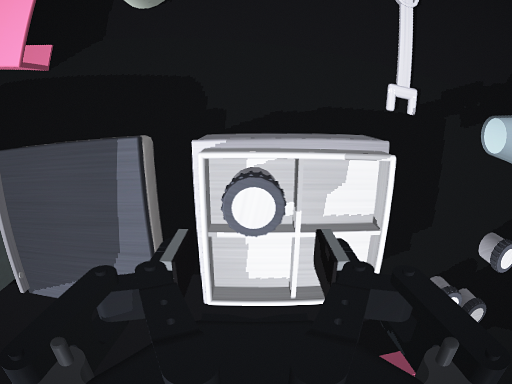

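The vessel is in the far-left compartment (cap at (253,207)). Next vessel B.

apply_moves --steps '[{"tx":-8,"ty":25,"tz":0,"ax":0,"ay":0,"az":0},{"tx":-20,"ty":70,"tz":0,"ax":0,"ay":0,"az":0},{"tx":-34,"ty":118,"tz":0,"ax":0,"ay":0,"az":0},{"tx":-48,"ty":166,"tz":0,"ax":0,"ay":0,"az":0},{"tx":-62,"ty":214,"tz":0,"ax":0,"ay":0,"az":0},{"tx":-76,"ty":262,"tz":0,"ax":0,"ay":0,"az":0},{"tx":-90,"ty":310,"tz":0,"ax":0,"ay":0,"az":0},{"tx":-100,"ty":345,"tz":20,"ax":0,"ay":0,"az":0},{"tx":-102,"ty":356,"tz":45,"ax":0,"ay":0,"az":0},{"tx":-102,"ty":356,"tz":65,"ax":0,"ay":0,"az":0},{"tx":-102,"ty":356,"tz":75,"ax":0,"ay":0,"az":0},{"tx":-102,"ty":356,"tz":75,"ax":0,"ay":0,"az":0},{"tx":-102,"ty":356,"tz":75,"ax":0,"ay":0,"az":0}]'

```text
clock: 9.3
ee_pos: [515.0, -403.1, 95.6]
ee_rot: [0.0, 0.999, 0.053, -0.0]
force: [-0.9, -0.1, 0.6]
gripper_width: 62.0
grip_force: 0.0
```

```bash
python3 - <<'E'
from h import *
c=cap("wrist")
print(caps(c,50)); print(caps(cap("top"),50,3,9,150))
s=arm.get_state();print(s["ee_pos"])
E
```

```text
[]
[]
[ 515.55433988 -403.69215175   96.73762006]
```

```bash
python3 - <<'E'
from h import *
c=cap("wrist","w6"); cap("top","t6")
for th in(90,110,130,150):
  print(th,caps(c,50,thr=th))
E
```

```text
90 []
110 []
130 []
150 []
```

View pics/w6.png

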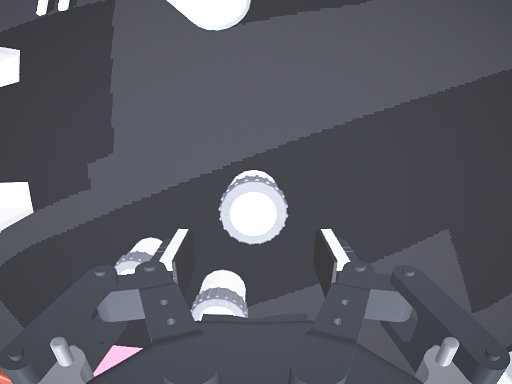

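Lighting changed (brighter), but vessel B is still at (253,214), centred. Descending.

apply_moves --steps '[{"tx":-1,"ty":0,"tz":25,"ax":0,"ay":0,"az":0},{"tx":-1,"ty":0,"tz":45,"ax":0,"ay":0,"az":0},{"tx":-1,"ty":0,"tz":60,"ax":0,"ay":0,"az":0},{"tx":-1,"ty":0,"tz":68,"ax":0,"ay":0,"az":0},{"tx":-1,"ty":0,"tz":68,"ax":0,"ay":0,"az":0}]'

```text
clock: 10.0
ee_pos: [513.5, -403.1, 26.4]
ee_rot: [-0.001, 0.999, 0.053, -0.0]
force: [0.2, 0.4, 0.1]
gripper_width: 62.2
grip_force: 0.0
```

apply_moves --steps '[{"tx":0,"ty":0,"tz":0,"ax":0,"ay":0,"az":0},{"tx":0,"ty":0,"tz":0,"ax":0,"ay":0,"az":0},{"tx":0,"ty":0,"tz":0,"ax":0,"ay":0,"az":0},{"tx":0,"ty":0,"tz":0,"ax":0,"ay":0,"az":0},{"tx":0,"ty":0,"tz":0,"ax":0,"ay":0,"az":0},{"tx":0,"ty":0,"tz":0,"ax":0,"ay":0,"az":0},{"tx":0,"ty":0,"tz":0,"ax":0,"ay":0,"az":0}]' --claw 36

```text
clock: 10.7
ee_pos: [514.5, -404.4, 28.7]
ee_rot: [0.001, 0.999, 0.053, 0.001]
force: [-0.1, -0.6, 6.6]
gripper_width: 44.3
grip_force: 51.8
```

apply_moves --steps '[{"tx":0,"ty":0,"tz":-15,"ax":0,"ay":0,"az":0},{"tx":0,"ty":0,"tz":-40,"ax":0,"ay":0,"az":0},{"tx":0,"ty":0,"tz":-70,"ax":0,"ay":0,"az":0},{"tx":0,"ty":0,"tz":-100,"ax":0,"ay":0,"az":0},{"tx":0,"ty":0,"tz":-130,"ax":0,"ay":0,"az":0},{"tx":0,"ty":0,"tz":-140,"ax":0,"ay":0,"az":0},{"tx":0,"ty":0,"tz":-140,"ax":0,"ay":0,"az":0}]'

```text
clock: 11.4
ee_pos: [514.5, -404.3, 169.2]
ee_rot: [0.001, 0.999, 0.053, 0.001]
force: [-0.4, -0.5, -2.4]
gripper_width: 44.2
grip_force: 51.4
```

```bash
python3 - <<'E'
from h import *
s=arm.get_state();print(s["ee_pos"],tool([518.5,-123.9,167]))
E
cat >> h.py <<'E'
def capsx(c,z=50,rmin=5,rmax=30):
    out=[]
    for th in range(140,256,10):
        for o in caps(c,z,rmin,rmax,min(th,252)):
            if all(np.hypot(*(o[0]-q[0]))>15 for q in out): out.append(o)
    return out
E
```

```text
[ 514.4766612  -404.34700485  169.20084419] [  33.56501345 -278.46460336    1.5517879 ]
```

apply_moves --steps '[{"tx":3,"ty":-20,"tz":0,"ax":0,"ay":0,"az":0},{"tx":8,"ty":-60,"tz":0,"ax":0,"ay":0,"az":0},{"tx":13,"ty":-105,"tz":0,"ax":0,"ay":0,"az":0},{"tx":18,"ty":-150,"tz":0,"ax":0,"ay":0,"az":0},{"tx":23,"ty":-195,"tz":0,"ax":0,"ay":0,"az":0},{"tx":28,"ty":-240,"tz":0,"ax":0,"ay":0,"az":0},{"tx":32,"ty":-270,"tz":0,"ax":0,"ay":0,"az":0},{"tx":33,"ty":-279,"tz":0,"ax":0,"ay":0,"az":0},{"tx":33,"ty":-279,"tz":0,"ax":0,"ay":0,"az":0},{"tx":33,"ty":-279,"tz":20,"ax":0,"ay":0,"az":0},{"tx":33,"ty":-279,"tz":40,"ax":0,"ay":0,"az":0},{"tx":33,"ty":-279,"tz":55,"ax":0,"ay":0,"az":0},{"tx":33,"ty":-279,"tz":65,"ax":0,"ay":0,"az":0},{"tx":33,"ty":-279,"tz":70,"ax":0,"ay":0,"az":0},{"tx":33,"ty":-279,"tz":72,"ax":0,"ay":0,"az":0},{"tx":33,"ty":-279,"tz":72,"ax":0,"ay":0,"az":0}]'

```text
clock: 13.0
ee_pos: [517.5, -123.0, 95.6]
ee_rot: [0.0, 0.999, 0.053, 0.0]
force: [0.7, -0.4, -1.5]
gripper_width: 44.4
grip_force: 51.7
```

apply_moves --steps '[{"tx":0,"ty":0,"tz":0,"ax":0,"ay":0,"az":0},{"tx":0,"ty":0,"tz":0,"ax":0,"ay":0,"az":0},{"tx":0,"ty":0,"tz":0,"ax":0,"ay":0,"az":0},{"tx":0,"ty":0,"tz":0,"ax":0,"ay":0,"az":0},{"tx":0,"ty":0,"tz":0,"ax":0,"ay":0,"az":0},{"tx":0,"ty":0,"tz":-10,"ax":0,"ay":0,"az":0},{"tx":0,"ty":0,"tz":-30,"ax":0,"ay":0,"az":0},{"tx":0,"ty":0,"tz":-60,"ax":0,"ay":0,"az":0},{"tx":0,"ty":0,"tz":-75,"ax":0,"ay":0,"az":0},{"tx":0,"ty":0,"tz":-75,"ax":0,"ay":0,"az":0}]' --claw 62

```text
clock: 14.0
ee_pos: [518.7, -123.4, 173.2]
ee_rot: [0.001, 0.999, 0.053, 0.002]
force: [-0.5, -0.3, 0.6]
gripper_width: 62.1
grip_force: 0.0
```

```bash
python3 - <<'E'
from h import *
c=cap("wrist","w7")
print("tray",capsx(c,116)); print("w",capsx(c,50)); t=cap("top")
for o in capsx(t,50,3,9): print(o)
s=arm.get_state();print(s["ee_pos"],tool([441.7,-317.4,170]))
E
```

```text
tray [(array([ 516.8, -123.7]), 22.3, (253, 208)), (array([578.8, -40. ]), 22.3, (143, 111))]
w [(array([ 494.6, -125.9]), 22.3, (253, 208)), (array([577.1, -14.6]), 22.3, (143, 111))]
(array([ 418.3, -385.7]), 4.8, (373, 224))
(array([ 444.1, -316.6]), 5.1, (352, 216))
(array([ 667.7, -347.4]), 7.6, (362, 150))
(array([586.9, -41.8]), 4.5, (271, 172))
[ 517.35749953 -122.73832744  169.96399359] [-9.57605870e+01  1.85599393e+02 -2.34628043e-02]
```

apply_moves --steps '[{"tx":-10,"ty":20,"tz":0,"ax":0,"ay":0,"az":0},{"tx":-32,"ty":60,"tz":0,"ax":0,"ay":0,"az":0},{"tx":-53,"ty":103,"tz":0,"ax":0,"ay":0,"az":0},{"tx":-75,"ty":146,"tz":0,"ax":0,"ay":0,"az":0},{"tx":-92,"ty":178,"tz":15,"ax":0,"ay":0,"az":0},{"tx":-95.5,"ty":186,"tz":40,"ax":0,"ay":0,"az":0},{"tx":-95.5,"ty":186,"tz":65,"ax":0,"ay":0,"az":0},{"tx":-95.5,"ty":186,"tz":75,"ax":0,"ay":0,"az":0},{"tx":-95.5,"ty":186,"tz":75,"ax":0,"ay":0,"az":0},{"tx":-95.5,"ty":186,"tz":75,"ax":0,"ay":0,"az":0}]' --claw 59

```text
clock: 15.1
ee_pos: [442.1, -317.5, 95.7]
ee_rot: [0.0, 0.999, 0.053, 0.0]
force: [-0.0, -0.6, 0.7]
gripper_width: 59.1
grip_force: 0.0
```

```bash
python3 - <<'E'
from h import *
c=cap("wrist","w8")
print("w",capsx(c,50))
s=arm.get_state();print(s["ee_pos"])
E
```

```text
w [(array([ 441.7, -317.1]), 23.8, (252, 212))]
[ 442.47431691 -317.83193694   96.37745705]
```

apply_moves --steps '[{"tx":-0.5,"ty":0,"tz":25,"ax":0,"ay":0,"az":0},{"tx":-0.5,"ty":0,"tz":45,"ax":0,"ay":0,"az":0},{"tx":-0.5,"ty":0,"tz":60,"ax":0,"ay":0,"az":0},{"tx":-0.5,"ty":0,"tz":68,"ax":0,"ay":0,"az":0},{"tx":-0.5,"ty":0,"tz":68,"ax":0,"ay":0,"az":0}]'

```text
clock: 15.65
ee_pos: [441.3, -317.4, 26.8]
ee_rot: [-0.0, 0.999, 0.053, -0.0]
force: [-0.2, 0.8, -1.1]
gripper_width: 59.0
grip_force: 0.0
```

apply_moves --steps '[{"tx":0,"ty":0,"tz":0,"ax":0,"ay":0,"az":0},{"tx":0,"ty":0,"tz":0,"ax":0,"ay":0,"az":0},{"tx":0,"ty":0,"tz":0,"ax":0,"ay":0,"az":0},{"tx":0,"ty":0,"tz":0,"ax":0,"ay":0,"az":0},{"tx":0,"ty":0,"tz":0,"ax":0,"ay":0,"az":0},{"tx":0,"ty":0,"tz":0,"ax":0,"ay":0,"az":0},{"tx":0,"ty":0,"tz":0,"ax":0,"ay":0,"az":0}]' --claw 36

```text
clock: 16.35
ee_pos: [442.1, -318.5, 28.6]
ee_rot: [0.001, 0.999, 0.053, 0.001]
force: [-0.3, 0.4, 6.9]
gripper_width: 44.3
grip_force: 51.7
```

apply_moves --steps '[{"tx":0,"ty":0,"tz":-15,"ax":0,"ay":0,"az":0},{"tx":0,"ty":0,"tz":-40,"ax":0,"ay":0,"az":0},{"tx":0,"ty":0,"tz":-70,"ax":0,"ay":0,"az":0},{"tx":0,"ty":0,"tz":-100,"ax":0,"ay":0,"az":0},{"tx":0,"ty":0,"tz":-130,"ax":0,"ay":0,"az":0},{"tx":0,"ty":0,"tz":-140,"ax":0,"ay":0,"az":0},{"tx":0,"ty":0,"tz":-140,"ax":0,"ay":0,"az":0}]'

```text
clock: 17.05
ee_pos: [442.0, -318.5, 169.0]
ee_rot: [0.001, 0.999, 0.053, 0.001]
force: [-0.3, 0.0, -2.5]
gripper_width: 44.7
grip_force: 51.5
```

```bash
python3 - <<'E'
from h import *
s=arm.get_state();print(s["ee_pos"],s["gripper_width"])
C=np.array([548.4,-81.7]);M=np.array([[.995,-.0998],[.0998,.995]])
for p in[(-34,39),(34,-39)]:
  q=C+M@p; print(q,tool([*q,s["ee_pos"][2]]))
E
```

```text
[ 442.0120666  -318.51621615  168.98975661] 44.70439303965956
[510.6778 -46.2882] [  96.97964949 -263.47253063   -0.4989033 ]
[ 586.1222 -117.1118] [ 164.53783788 -185.09113501   -0.20257609]
```

apply_moves --steps '[{"tx":8,"ty":-20,"tz":0,"ax":0,"ay":0,"az":0},{"tx":22,"ty":-60,"tz":0,"ax":0,"ay":0,"az":0},{"tx":38,"ty":-105,"tz":0,"ax":0,"ay":0,"az":0},{"tx":54,"ty":-150,"tz":0,"ax":0,"ay":0,"az":0},{"tx":70,"ty":-195,"tz":0,"ax":0,"ay":0,"az":0},{"tx":85,"ty":-230,"tz":0,"ax":0,"ay":0,"az":0},{"tx":94,"ty":-256,"tz":0,"ax":0,"ay":0,"az":0},{"tx":96.5,"ty":-263.5,"tz":0,"ax":0,"ay":0,"az":0},{"tx":96.5,"ty":-263.5,"tz":0,"ax":0,"ay":0,"az":0},{"tx":96.5,"ty":-263.5,"tz":20,"ax":0,"ay":0,"az":0},{"tx":96.5,"ty":-263.5,"tz":40,"ax":0,"ay":0,"az":0},{"tx":96.5,"ty":-263.5,"tz":55,"ax":0,"ay":0,"az":0},{"tx":96.5,"ty":-263.5,"tz":65,"ax":0,"ay":0,"az":0},{"tx":96.5,"ty":-263.5,"tz":70,"ax":0,"ay":0,"az":0},{"tx":96.5,"ty":-263.5,"tz":72,"ax":0,"ay":0,"az":0},{"tx":96.5,"ty":-263.5,"tz":72,"ax":0,"ay":0,"az":0}]'

```text
clock: 18.65
ee_pos: [509.8, -45.8, 95.6]
ee_rot: [0.0, 0.999, 0.053, 0.0]
force: [0.7, -0.4, -3.3]
gripper_width: 44.2
grip_force: 51.7
```

apply_moves --steps '[{"tx":0,"ty":0,"tz":0,"ax":0,"ay":0,"az":0},{"tx":0,"ty":0,"tz":0,"ax":0,"ay":0,"az":0},{"tx":0,"ty":0,"tz":0,"ax":0,"ay":0,"az":0},{"tx":0,"ty":0,"tz":0,"ax":0,"ay":0,"az":0},{"tx":0,"ty":0,"tz":0,"ax":0,"ay":0,"az":0},{"tx":0,"ty":0,"tz":-10,"ax":0,"ay":0,"az":0},{"tx":0,"ty":0,"tz":-30,"ax":0,"ay":0,"az":0},{"tx":0,"ty":0,"tz":-60,"ax":0,"ay":0,"az":0},{"tx":0,"ty":0,"tz":-75,"ax":0,"ay":0,"az":0},{"tx":0,"ty":0,"tz":-75,"ax":0,"ay":0,"az":0}]' --claw 62

```text
clock: 19.65
ee_pos: [511.1, -46.1, 173.1]
ee_rot: [0.001, 0.999, 0.053, 0.002]
force: [-0.4, 0.1, -0.6]
gripper_width: 61.9
grip_force: 0.0
```

```bash
python3 - <<'E'
from h import *
c=cap("wrist","w9")
print("tray",capsx(c,116)); t=cap("top","t9")
for o in capsx(t,50,3,9): print(o)
s=arm.get_state();print(s["ee_pos"],tool([417.5,-385.6,170]))
E
```

```text
tray [(array([ 516.6, -123.6]), 21.0, (358, 209)), (array([510.2, -46.5]), 22.2, (253, 207)), (array([578.7, -39.5]), 23.2, (254, 108))]
(array([ 419.2, -385.4]), 5.1, (373, 224))
(array([ 667.7, -347.4]), 7.6, (362, 150))
[509.65533095 -45.64470777 169.91654664] [-1.27456582e+02  3.28355038e+02 -3.50410227e-02]
```

apply_moves --steps '[{"tx":-8,"ty":22,"tz":0,"ax":0,"ay":0,"az":0},{"tx":-24,"ty":64,"tz":0,"ax":0,"ay":0,"az":0},{"tx":-42,"ty":109,"tz":0,"ax":0,"ay":0,"az":0},{"tx":-60,"ty":154,"tz":0,"ax":0,"ay":0,"az":0},{"tx":-78,"ty":199,"tz":0,"ax":0,"ay":0,"az":0},{"tx":-95,"ty":244,"tz":0,"ax":0,"ay":0,"az":0},{"tx":-112,"ty":288,"tz":0,"ax":0,"ay":0,"az":0},{"tx":-124,"ty":320,"tz":20,"ax":0,"ay":0,"az":0},{"tx":-127.5,"ty":328,"tz":45,"ax":0,"ay":0,"az":0},{"tx":-127.5,"ty":328,"tz":65,"ax":0,"ay":0,"az":0},{"tx":-127.5,"ty":328,"tz":75,"ax":0,"ay":0,"az":0},{"tx":-127.5,"ty":328,"tz":75,"ax":0,"ay":0,"az":0},{"tx":-127.5,"ty":328,"tz":75,"ax":0,"ay":0,"az":0}]'

```text
clock: 21.05
ee_pos: [417.6, -384.9, 95.6]
ee_rot: [0.0, 0.999, 0.053, 0.0]
force: [0.2, -0.0, 0.1]
gripper_width: 61.8
grip_force: 0.0
```

```bash
python3 - <<'E'
from h import *
c=cap("wrist","w10")
print("w",capsx(c,50))
s=arm.get_state();print(s["ee_pos"])
E
```

```text
w [(array([ 417.4, -385.3]), 23.8, (254, 211))]
[ 417.86933876 -385.2819591    96.25857246]
```

apply_moves --steps '[{"tx":-0.5,"ty":0,"tz":25,"ax":0,"ay":0,"az":0},{"tx":-0.5,"ty":0,"tz":45,"ax":0,"ay":0,"az":0},{"tx":-0.5,"ty":0,"tz":60,"ax":0,"ay":0,"az":0},{"tx":-0.5,"ty":0,"tz":68,"ax":0,"ay":0,"az":0},{"tx":-0.5,"ty":0,"tz":68,"ax":0,"ay":0,"az":0}]'

```text
clock: 21.6
ee_pos: [416.8, -384.8, 26.8]
ee_rot: [-0.0, 0.999, 0.053, -0.0]
force: [-0.2, -0.4, -0.2]
gripper_width: 62.0
grip_force: 0.0
```

apply_moves --steps '[{"tx":0,"ty":0,"tz":0,"ax":0,"ay":0,"az":0},{"tx":0,"ty":0,"tz":0,"ax":0,"ay":0,"az":0},{"tx":0,"ty":0,"tz":0,"ax":0,"ay":0,"az":0},{"tx":0,"ty":0,"tz":0,"ax":0,"ay":0,"az":0},{"tx":0,"ty":0,"tz":0,"ax":0,"ay":0,"az":0},{"tx":0,"ty":0,"tz":0,"ax":0,"ay":0,"az":0},{"tx":0,"ty":0,"tz":0,"ax":0,"ay":0,"az":0}]' --claw 36

```text
clock: 22.3
ee_pos: [417.5, -386.1, 28.7]
ee_rot: [0.001, 0.999, 0.053, 0.001]
force: [0.4, 0.3, 6.2]
gripper_width: 44.4
grip_force: 51.7
```

apply_moves --steps '[{"tx":0,"ty":0,"tz":-15,"ax":0,"ay":0,"az":0},{"tx":0,"ty":0,"tz":-40,"ax":0,"ay":0,"az":0},{"tx":0,"ty":0,"tz":-70,"ax":0,"ay":0,"az":0},{"tx":0,"ty":0,"tz":-100,"ax":0,"ay":0,"az":0},{"tx":0,"ty":0,"tz":-130,"ax":0,"ay":0,"az":0},{"tx":0,"ty":0,"tz":-140,"ax":0,"ay":0,"az":0},{"tx":0,"ty":0,"tz":-140,"ax":0,"ay":0,"az":0}]'

```text
clock: 23.0
ee_pos: [417.4, -386.0, 169.1]
ee_rot: [0.001, 0.999, 0.053, 0.001]
force: [0.5, 0.2, -3.0]
gripper_width: 44.2
grip_force: 51.5
```

```bash
python3 - <<'E'
from h import *
s=arm.get_state();print(s["ee_pos"],s["gripper_width"],tool([586.1,-117.1,s["ee_pos"][2]]))
E
```

```text
[ 417.40599794 -386.03660497  169.06455412] 44.17068131667491 [ 196.09976036 -249.65835155   -0.39409459]
```

apply_moves --steps '[{"tx":16,"ty":-20,"tz":0,"ax":0,"ay":0,"az":0},{"tx":43,"ty":-55,"tz":0,"ax":0,"ay":0,"az":0},{"tx":71,"ty":-90,"tz":0,"ax":0,"ay":0,"az":0},{"tx":100,"ty":-127,"tz":0,"ax":0,"ay":0,"az":0},{"tx":129,"ty":-164,"tz":0,"ax":0,"ay":0,"az":0},{"tx":157,"ty":-200,"tz":0,"ax":0,"ay":0,"az":0},{"tx":182,"ty":-232,"tz":0,"ax":0,"ay":0,"az":0},{"tx":196,"ty":-249.5,"tz":0,"ax":0,"ay":0,"az":0},{"tx":196,"ty":-249.5,"tz":0,"ax":0,"ay":0,"az":0},{"tx":196,"ty":-249.5,"tz":0,"ax":0,"ay":0,"az":0},{"tx":196,"ty":-249.5,"tz":20,"ax":0,"ay":0,"az":0},{"tx":196,"ty":-249.5,"tz":40,"ax":0,"ay":0,"az":0},{"tx":196,"ty":-249.5,"tz":55,"ax":0,"ay":0,"az":0},{"tx":196,"ty":-249.5,"tz":65,"ax":0,"ay":0,"az":0},{"tx":196,"ty":-249.5,"tz":70,"ax":0,"ay":0,"az":0},{"tx":196,"ty":-249.5,"tz":72,"ax":0,"ay":0,"az":0},{"tx":196,"ty":-249.5,"tz":72,"ax":0,"ay":0,"az":0}]'

```text
clock: 24.7
ee_pos: [585.7, -116.7, 95.6]
ee_rot: [0.0, 0.999, 0.053, 0.0]
force: [0.3, 0.4, -2.5]
gripper_width: 44.2
grip_force: 51.6
```

apply_moves --steps '[{"tx":0,"ty":0,"tz":0,"ax":0,"ay":0,"az":0},{"tx":0,"ty":0,"tz":0,"ax":0,"ay":0,"az":0},{"tx":0,"ty":0,"tz":0,"ax":0,"ay":0,"az":0},{"tx":0,"ty":0,"tz":0,"ax":0,"ay":0,"az":0},{"tx":0,"ty":0,"tz":0,"ax":0,"ay":0,"az":0},{"tx":0,"ty":0,"tz":-10,"ax":0,"ay":0,"az":0},{"tx":0,"ty":0,"tz":-30,"ax":0,"ay":0,"az":0},{"tx":0,"ty":0,"tz":-60,"ax":0,"ay":0,"az":0},{"tx":-30,"ty":0,"tz":-80,"ax":0,"ay":0,"az":0},{"tx":-70,"ty":0,"tz":-120,"ax":0,"ay":0,"az":0},{"tx":-100,"ty":0,"tz":-150,"ax":0,"ay":0,"az":0},{"tx":-100,"ty":0,"tz":-150,"ax":0,"ay":0,"az":0},{"tx":-100,"ty":0,"tz":-150,"ax":0,"ay":0,"az":0}]' --claw 62

```text
clock: 26.0
ee_pos: [486.4, -127.5, 247.2]
ee_rot: [0.001, 0.999, 0.052, 0.002]
force: [-0.0, -1.1, -0.8]
gripper_width: 62.3
grip_force: 0.0
```

```bash
python3 - <<'E'
from h import *
c=cap("wrist","w11")
print("tray",capsx(c,116)); t=cap("top","t11")
a=cv2.imread("pics/w11.png");cv2.imwrite("pics/w11b.png",cv2.resize(a,None,fx=1.5,fy=1.5))
for o in capsx(t,50,3,9): print(o)
s=arm.get_state();print(s["ee_pos"])
E
```

```text
tray [(array([ 516.4, -123.9]), 16.7, (252, 150)), (array([509.8, -47.2]), 16.1, (171, 149)), (array([578.5, -40. ]), 16.4, (170, 76)), (array([ 585.2, -117.5]), 17.0, (253, 75))]
(array([ 594.1, -123.2]), 5.3, (295, 170))
(array([ 667.7, -347.4]), 7.6, (362, 150))
(array([513.9, -49.3]), 5.1, (273, 194))
(array([586.9, -41.8]), 4.5, (271, 172))
[ 486.21900071 -126.93704033  244.77977752]
```

View pics/w11b.png

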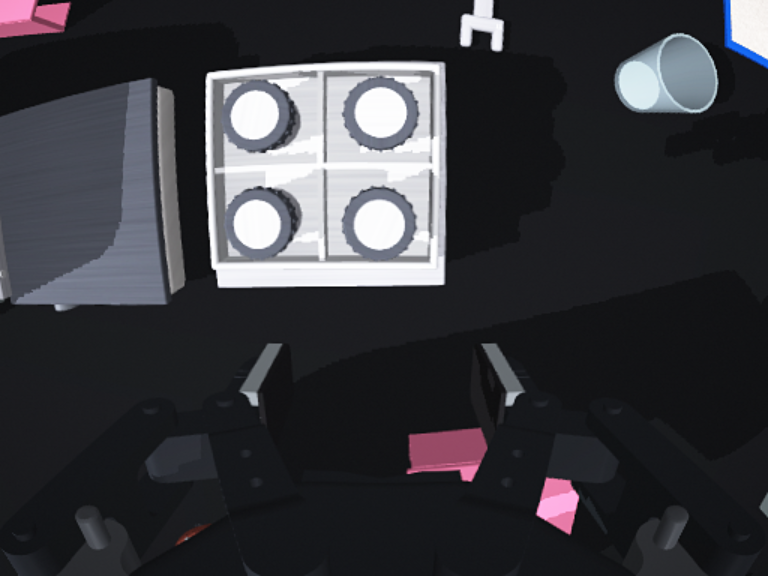

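All four are loaded. Rim corners are at (210,73), (441,65), (441,267) and (213,267); the platform's gap edge runs (153,80)-(169,303).

```bash
python3 - <<'E'
from h import *
c=cap("wrist")
for n,p in dict(fl=(208,72),fr=(443,64),nr=(441,268),nl=(212,268)).items(): print(n,onz(c,p[0]/1.5,p[1]/1.5,90).round(1))
for n,p in dict(standNR=(445,286),standNL=(219,286)).items(): print(n,onz(c,p[0]/1.5,p[1]/1.5,62).round(1))
for n,p in dict(pf=(153,79),pn=(169,303),pnFar=(12,303)).items(): print(n,onz(c,p[0]/1.5,p[1]/1.5,60).round(1))
t=cap("top");
# platform edges from top image averaged with scene
E
```

```text
fl [609.8   5.5  90. ]
fr [ 625.6 -153.9   90. ]
nr [ 487.3 -168.8   90. ]
nl [470.7  -7.1  90. ]
standNR [ 467.6 -178.4   62. ]
standNL [449.   -2.5  62. ]
pf [611.5  66.7  60. ]
pn [428.7  44.2  60. ]
pnFar [404.6 240.7  60. ]
```

apply_moves --steps '[{"tx":7,"ty":8,"tz":0,"ax":0,"ay":0,"az":-8},{"tx":14,"ty":16,"tz":0,"ax":0,"ay":0,"az":-16},{"tx":21,"ty":24,"tz":0,"ax":0,"ay":0,"az":-24},{"tx":28,"ty":32,"tz":0,"ax":0,"ay":0,"az":-32},{"tx":35,"ty":40,"tz":0,"ax":0,"ay":0,"az":-40},{"tx":42,"ty":48,"tz":0,"ax":0,"ay":0,"az":-48},{"tx":49,"ty":56,"tz":0,"ax":0,"ay":0,"az":-56},{"tx":56,"ty":64,"tz":0,"ax":0,"ay":0,"az":-64},{"tx":63,"ty":72,"tz":0,"ax":0,"ay":0,"az":-72},{"tx":69,"ty":75.5,"tz":0,"ax":0,"ay":0,"az":-80},{"tx":69,"ty":75.5,"tz":0,"ax":0,"ay":0,"az":-88},{"tx":69,"ty":75.5,"tz":0,"ax":0,"ay":0,"az":-91.2},{"tx":69,"ty":75.5,"tz":0,"ax":0,"ay":0,"az":-91.2},{"tx":69,"ty":75.5,"tz":0,"ax":0,"ay":0,"az":-91.2}]' --claw 62

```text
clock: 27.6
ee_pos: [562.6, -194.5, 244.3]
ee_rot: [-0.001, 0.662, 0.75, -0.0]
force: [-0.4, 0.7, 0.1]
gripper_width: 62.2
grip_force: 0.0
```

```bash
python3 - <<'E'
from h import *
s=arm.get_state();print(s["ee_pos"],R.from_quat(np.roll(s["ee_rot"],-1)).as_matrix().round(3),s["joint_pos"].round(2))
c=cap("wrist","w12")
a=cv2.imread("pics/w12.png");cv2.imwrite("pics/w12b.png",cv2.resize(a,None,fx=1.5,fy=1.5))
E
```

```text
[ 562.62987206 -194.5454828   244.30839942] [[-0.125  0.992 -0.001]
 [ 0.992  0.125  0.001]
 [ 0.001 -0.001 -1.   ]] [-0.55  0.1   0.11  1.59 -0.    0.89]
```

View pics/w12b.png

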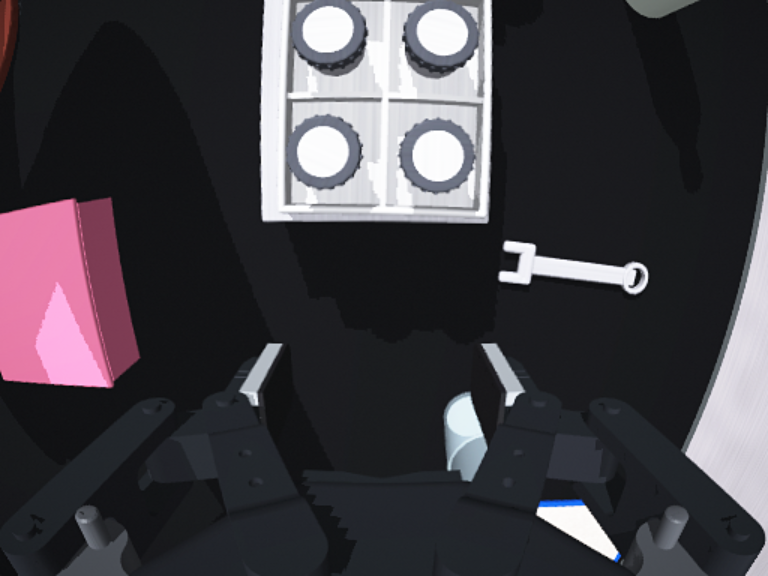

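The tray is centred ahead, its end wall at about (385,215), with the fingers aligned behind it. Descending.

apply_moves --steps '[{"tx":0,"ty":0,"tz":20,"ax":0,"ay":0,"az":0},{"tx":0,"ty":0,"tz":55,"ax":0,"ay":0,"az":0},{"tx":0,"ty":0,"tz":90,"ax":0,"ay":0,"az":0},{"tx":0,"ty":0,"tz":125,"ax":0,"ay":0,"az":0},{"tx":0,"ty":0,"tz":155,"ax":0,"ay":0,"az":0},{"tx":0,"ty":0,"tz":172,"ax":0,"ay":0,"az":0},{"tx":0,"ty":0,"tz":176,"ax":0,"ay":0,"az":0},{"tx":0,"ty":0,"tz":176,"ax":0,"ay":0,"az":0},{"tx":0,"ty":0,"tz":176,"ax":0,"ay":0,"az":0}]'

```text
clock: 28.55
ee_pos: [563.4, -195.2, 70.7]
ee_rot: [0.001, 0.661, 0.75, 0.0]
force: [-0.4, -0.1, 0.9]
gripper_width: 61.6
grip_force: 0.0
```

apply_moves --steps '[{"tx":4,"ty":0,"tz":0,"ax":0,"ay":0,"az":0},{"tx":8,"ty":0,"tz":0,"ax":0,"ay":0,"az":0},{"tx":12,"ty":0,"tz":0,"ax":0,"ay":0,"az":0},{"tx":16,"ty":0,"tz":0,"ax":0,"ay":0,"az":0},{"tx":20,"ty":0,"tz":0,"ax":0,"ay":0,"az":0},{"tx":24,"ty":0,"tz":0,"ax":0,"ay":0,"az":0},{"tx":28,"ty":0,"tz":0,"ax":0,"ay":0,"az":0},{"tx":32,"ty":0,"tz":0,"ax":0,"ay":0,"az":0},{"tx":36,"ty":0,"tz":0,"ax":0,"ay":0,"az":0},{"tx":40,"ty":0,"tz":0,"ax":0,"ay":0,"az":0}]'

```text
clock: 29.55
ee_pos: [557.6, -155.4, 69.4]
ee_rot: [0.0, 0.661, 0.75, -0.0]
force: [0.2, -5.3, -1.6]
gripper_width: 61.7
grip_force: 2.6
```

```bash
python3 - <<'E'
from h import *
s=arm.get_state();print(s["ee_pos"],s["force"])
print(capsx(cap("wrist","w13"),116)); t=cap("top","t13"); print(capsx(t,116,3,9))
E
```

```text
[ 557.56527238 -155.44345989   69.40129522] [ 0.20071024 -5.34445632 -1.63687031]
[]
[(array([ 583.4, -101.4]), 5.3, (290, 171)), (array([ 657.5, -332.6]), 7.6, (362, 150)), (array([505.6, -33. ]), 4.8, (269, 195)), (array([574.9, -24.2]), 4.8, (266, 174))]
```

Contact was made as predicted (5 N, TCP 91 mm behind the tray centre). I'll push on.

apply_moves --steps '[{"tx":5,"ty":0,"tz":0,"ax":0,"ay":0,"az":0},{"tx":10,"ty":0,"tz":0,"ax":0,"ay":0,"az":0},{"tx":15,"ty":0,"tz":0,"ax":0,"ay":0,"az":0},{"tx":20,"ty":0,"tz":0,"ax":0,"ay":0,"az":0},{"tx":25,"ty":0,"tz":0,"ax":0,"ay":0,"az":0},{"tx":30,"ty":0,"tz":0,"ax":0,"ay":0,"az":0},{"tx":35,"ty":0,"tz":0,"ax":0,"ay":0,"az":0},{"tx":40,"ty":0,"tz":0,"ax":0,"ay":0,"az":0},{"tx":45,"ty":0,"tz":0,"ax":0,"ay":0,"az":0},{"tx":50,"ty":0,"tz":0,"ax":0,"ay":0,"az":0},{"tx":55,"ty":0,"tz":0,"ax":0,"ay":0,"az":0},{"tx":60,"ty":0,"tz":0,"ax":0,"ay":0,"az":0},{"tx":65,"ty":0,"tz":0,"ax":0,"ay":0,"az":0},{"tx":70,"ty":0,"tz":0,"ax":0,"ay":0,"az":0},{"tx":75,"ty":0,"tz":0,"ax":0,"ay":0,"az":0},{"tx":80,"ty":0,"tz":0,"ax":0,"ay":0,"az":0},{"tx":85,"ty":0,"tz":0,"ax":0,"ay":0,"az":0},{"tx":90,"ty":0,"tz":0,"ax":0,"ay":0,"az":0},{"tx":95,"ty":0,"tz":0,"ax":0,"ay":0,"az":0},{"tx":100,"ty":0,"tz":0,"ax":0,"ay":0,"az":0}]'

```text
clock: 31.65
ee_pos: [545.7, -56.9, 70.3]
ee_rot: [0.001, 0.661, 0.75, -0.0]
force: [1.2, -7.0, 3.4]
gripper_width: 61.9
grip_force: 3.5
```

```bash
python3 - <<'E'
from h import *
s=arm.get_state();print(s["ee_pos"],s["force"])
c=cap("scene","s14");t=cap("top","t14"); print(capsx(t,116,3,9))
print(capsx(c,116,4,14))
E
```

```text
[545.72813147 -56.92934019  70.34630542] [ 1.2396225  -7.01080496  3.40046194]
[(array([ 657.5, -332.6]), 7.6, (362, 150)), (array([493.9,  66.5]), 4.7, (238, 198)), (array([562.8,  75. ]), 4.7, (235, 177))]
[(array([573.7, 373.6]), 4.1, (390, 229))]
```

apply_moves --steps '[{"tx":5,"ty":0,"tz":0,"ax":0,"ay":0,"az":0},{"tx":10,"ty":0,"tz":0,"ax":0,"ay":0,"az":0},{"tx":15,"ty":0,"tz":0,"ax":0,"ay":0,"az":0},{"tx":20,"ty":0,"tz":0,"ax":0,"ay":0,"az":0},{"tx":25,"ty":0,"tz":0,"ax":0,"ay":0,"az":0},{"tx":30,"ty":0,"tz":0,"ax":0,"ay":0,"az":0},{"tx":35,"ty":0,"tz":0,"ax":0,"ay":0,"az":0},{"tx":40,"ty":0,"tz":0,"ax":0,"ay":0,"az":0},{"tx":45,"ty":0,"tz":0,"ax":0,"ay":0,"az":0},{"tx":50,"ty":0,"tz":0,"ax":0,"ay":0,"az":0},{"tx":55,"ty":0,"tz":0,"ax":0,"ay":0,"az":0},{"tx":60,"ty":0,"tz":0,"ax":0,"ay":0,"az":0},{"tx":65,"ty":0,"tz":0,"ax":0,"ay":0,"az":0},{"tx":70,"ty":0,"tz":0,"ax":0,"ay":0,"az":0},{"tx":75,"ty":0,"tz":0,"ax":0,"ay":0,"az":0},{"tx":80,"ty":0,"tz":0,"ax":0,"ay":0,"az":0},{"tx":85,"ty":0,"tz":0,"ax":0,"ay":0,"az":0},{"tx":90,"ty":0,"tz":0,"ax":0,"ay":0,"az":0},{"tx":95,"ty":0,"tz":0,"ax":0,"ay":0,"az":0},{"tx":100,"ty":0,"tz":0,"ax":0,"ay":0,"az":0}]'

```text
clock: 33.75
ee_pos: [532.1, 42.9, 69.1]
ee_rot: [0.0, 0.661, 0.75, -0.001]
force: [1.0, -5.9, -1.1]
gripper_width: 62.2
grip_force: 2.9
```

```bash
python3 - <<'E'
from h import *
s=arm.get_state();print(s["ee_pos"],s["force"])
t=cap("top","t15"); print(capsx(t,114,3,9))
E
```

```text
[532.09900506  42.87263738  69.08263881] [ 1.01822385 -5.94836091 -1.10433325]
[(array([481.5, 163.4]), 5.1, (208, 202)), (array([ 657.8, -333. ]), 7.6, (362, 150)), (array([549.1, 172.9]), 4.3, (205, 180))]
```

apply_moves --steps '[{"tx":4,"ty":0,"tz":0,"ax":0,"ay":0,"az":0},{"tx":8,"ty":0,"tz":0,"ax":0,"ay":0,"az":0},{"tx":12,"ty":0,"tz":0,"ax":0,"ay":0,"az":0},{"tx":16,"ty":0,"tz":0,"ax":0,"ay":0,"az":0},{"tx":19,"ty":0,"tz":0,"ax":0,"ay":0,"az":0},{"tx":22,"ty":0,"tz":0,"ax":0,"ay":0,"az":0},{"tx":24,"ty":0,"tz":0,"ax":0,"ay":0,"az":0},{"tx":26,"ty":0,"tz":0,"ax":0,"ay":0,"az":0},{"tx":28,"ty":0,"tz":0,"ax":0,"ay":0,"az":0}]'

```text
clock: 34.7
ee_pos: [528.6, 70.5, 69.1]
ee_rot: [0.0, 0.661, 0.75, -0.001]
force: [-0.2, -5.3, -0.3]
gripper_width: 62.3
grip_force: 3.0
```

apply_moves --steps '[{"tx":1,"ty":0,"tz":0,"ax":0,"ay":0,"az":0},{"tx":2,"ty":0,"tz":0,"ax":0,"ay":0,"az":0},{"tx":3,"ty":0,"tz":0,"ax":0,"ay":0,"az":0},{"tx":4,"ty":0,"tz":0,"ax":0,"ay":0,"az":0}]'

```text
clock: 35.1
ee_pos: [528.1, 74.4, 69.1]
ee_rot: [0.0, 0.661, 0.75, -0.001]
force: [-0.1, -6.3, 0.7]
gripper_width: 62.3
grip_force: 3.0
```

apply_moves --steps '[{"tx":1,"ty":0,"tz":0,"ax":0,"ay":0,"az":0},{"tx":2,"ty":0,"tz":0,"ax":0,"ay":0,"az":0},{"tx":3,"ty":0,"tz":0,"ax":0,"ay":0,"az":0}]'

```text
clock: 35.4
ee_pos: [527.7, 77.3, 69.1]
ee_rot: [0.0, 0.661, 0.75, -0.001]
force: [1.2, -5.7, 0.6]
gripper_width: 62.0
grip_force: 3.0
```

apply_moves --steps '[{"tx":1,"ty":0,"tz":0,"ax":0,"ay":0,"az":0},{"tx":2,"ty":0,"tz":0,"ax":0,"ay":0,"az":0}]'

```text
clock: 35.6
ee_pos: [527.4, 79.4, 69.1]
ee_rot: [0.0, 0.661, 0.75, -0.001]
force: [0.3, -5.7, -0.2]
gripper_width: 61.9
grip_force: 3.0
```

apply_moves --steps '[{"tx":1,"ty":0,"tz":0,"ax":0,"ay":0,"az":0},{"tx":2,"ty":0,"tz":0,"ax":0,"ay":0,"az":0}]'

```text
clock: 35.8
ee_pos: [527.2, 80.7, 69.1]
ee_rot: [0.001, 0.661, 0.75, -0.001]
force: [-0.7, -12.4, 0.4]
gripper_width: 62.0
grip_force: 6.3
```

apply_moves --steps '[{"tx":1,"ty":0,"tz":0,"ax":0,"ay":0,"az":0},{"tx":2,"ty":0,"tz":0,"ax":0,"ay":0,"az":0}]'

```text
clock: 36.0
ee_pos: [526.9, 80.9, 69.2]
ee_rot: [0.002, 0.662, 0.75, -0.003]
force: [-1.3, -22.4, -0.1]
gripper_width: 62.2
grip_force: 11.2
```

apply_moves --steps '[{"tx":0.5,"ty":0,"tz":0,"ax":0,"ay":0,"az":0},{"tx":0.8,"ty":0,"tz":0,"ax":0,"ay":0,"az":0},{"tx":0.8,"ty":0,"tz":0,"ax":0,"ay":0,"az":0}]'

```text
clock: 36.3
ee_pos: [526.8, 80.9, 69.2]
ee_rot: [0.002, 0.662, 0.749, -0.003]
force: [-1.2, -23.1, 0.6]
gripper_width: 61.9
grip_force: 11.4
```

apply_moves --steps '[{"tx":-10,"ty":0,"tz":0,"ax":0,"ay":0,"az":0},{"tx":-30,"ty":0,"tz":0,"ax":0,"ay":0,"az":0},{"tx":-40,"ty":0,"tz":-30,"ax":0,"ay":0,"az":0},{"tx":-50,"ty":0,"tz":-70,"ax":0,"ay":0,"az":0},{"tx":-50,"ty":0,"tz":-115,"ax":0,"ay":0,"az":0},{"tx":-50,"ty":0,"tz":-160,"ax":0,"ay":0,"az":0},{"tx":-50,"ty":0,"tz":-200,"ax":0,"ay":0,"az":0},{"tx":-50,"ty":0,"tz":-210,"ax":0,"ay":0,"az":0},{"tx":-50,"ty":0,"tz":-210,"ax":0,"ay":0,"az":0},{"tx":-50,"ty":0,"tz":-210,"ax":0,"ay":0,"az":0}]'

```text
clock: 37.3
ee_pos: [533.0, 35.4, 277.7]
ee_rot: [-0.001, 0.661, 0.75, -0.0]
force: [-0.1, -0.4, -0.4]
gripper_width: 62.2
grip_force: 0.0
```

```bash
python3 - <<'E'
from h import *
s=arm.get_state();print(s["ee_pos"],s["force"],s["joint_pos"].round(2))
c=cap("wrist","w16"); print(capsx(c,114))
a=cv2.imread("pics/w16.png");cv2.imwrite("pics/w16b.png",cv2.resize(a,None,fx=1.5,fy=1.5))
t=cap("top","t16")
h=cv2.cvtColor(t["frame"],cv2.COLOR_RGB2HSV)
E
```

```text
[532.99143052  35.37202113 277.7151332 ] [-0.09861812 -0.40637207 -0.40508602] [-0.18 -0.08 -0.    1.65  0.    1.26]
[(array([543.5, 211.5]), 15.0, (288, 12)), (array([474.6, 202.8]), 15.1, (220, 12)), (array([483. , 125.6]), 15.5, (218, 83)), (array([552.1, 133.3]), 15.4, (287, 84))]
```

View pics/w16b.png

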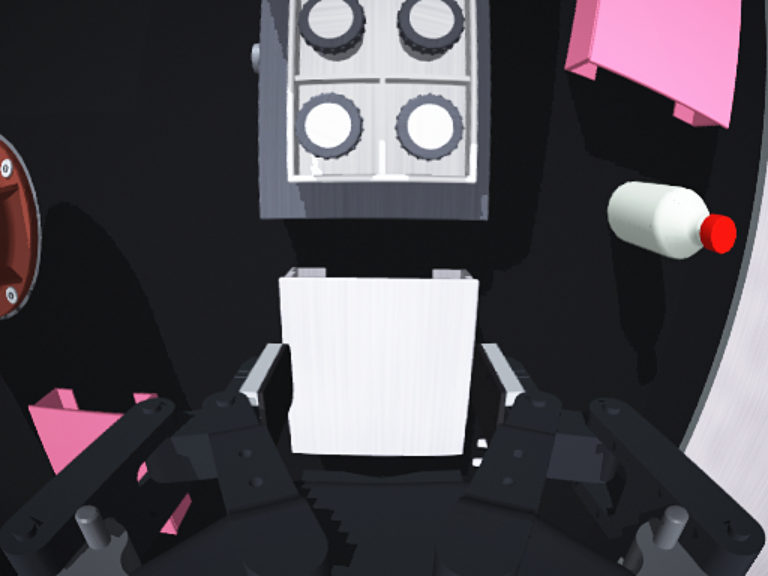

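The tray is home-looking on the platform with all four vessels in it (tray near edge y≈183, platform edge y≈218). Now move over the control box.

apply_moves --steps '[{"tx":20,"ty":-2,"tz":0,"ax":0,"ay":0,"az":-5},{"tx":50,"ty":-5,"tz":0,"ax":0,"ay":0,"az":-11},{"tx":85,"ty":-9,"tz":0,"ax":0,"ay":0,"az":-18},{"tx":120,"ty":-13,"tz":0,"ax":0,"ay":0,"az":-25},{"tx":155,"ty":-17,"tz":0,"ax":0,"ay":0,"az":-33},{"tx":190,"ty":-20,"tz":0,"ax":0,"ay":0,"az":-41},{"tx":225,"ty":-24,"tz":0,"ax":0,"ay":0,"az":-49},{"tx":260,"ty":-28,"tz":0,"ax":0,"ay":0,"az":-56},{"tx":295,"ty":-32,"tz":0,"ax":0,"ay":0,"az":-63},{"tx":325,"ty":-35,"tz":0,"ax":0,"ay":0,"az":-69},{"tx":337,"ty":-36,"tz":0,"ax":0,"ay":0,"az":-71},{"tx":337,"ty":-36,"tz":0,"ax":0,"ay":0,"az":-71},{"tx":337,"ty":-36,"tz":0,"ax":0,"ay":0,"az":-71},{"tx":337,"ty":-36,"tz":0,"ax":0,"ay":0,"az":-71}]' --claw 40

```text
clock: 38.8
ee_pos: [455.5, 363.7, 279.0]
ee_rot: [-0.0, 0.104, 0.995, -0.0]
force: [-0.3, 1.4, -0.4]
gripper_width: 39.7
grip_force: 0.0
```

```bash
cat >> h.py <<'E'
def blobs(c,kind,z,amin=30):
    h=cv2.cvtColor(c["frame"],cv2.COLOR_RGB2HSV)
    if kind=="red": m=((h[...,0]<8)|(h[...,0]>172))&(h[...,1]>190)&(h[...,2]>90)
    if kind=="green": m=(h[...,0]>50)&(h[...,0]<80)&(h[...,1]>120)&(h[...,2]>60)
    if kind=="white": m=(h[...,1]<25)&(h[...,2]>190)
    n,l,st,ce=cv2.connectedComponentsWithStats(m.astype(np.uint8))
    return [(ce[i].round(1),st[i].tolist(),onz(c,*ce[i],z).round(1)[:2]) for i in range(1,n) if st[i][4]>amin]
E
python3 - <<'E'
from h import *
s=arm.get_state();print(s["ee_pos"],R.from_quat(np.roll(s["ee_rot"],-1)).as_matrix()[:,0].round(3),s["joint_pos"].round(2))
c=cap("wrist","w17")
for k,z in(("green",67.5),("white",67.5),("red",112)): print(k,blobs(c,k,z))
a=cv2.imread("pics/w17.png");cv2.imwrite("pics/w17b.png",cv2.resize(a,None,fx=1.5,fy=1.5))
o=np.load if 0 else None
E
```

```text
[455.53493094 363.7317868  278.98981851] [-0.979  0.206  0.   ] [ 0.45  0.07  0.15  1.65 -0.    0.66]
green [(array([ 81.9, 176.7]), [72, 172, 23, 11, 39], array([415.7, 128.9])), (array([234.4, 212.8]), [226, 204, 18, 18, 244], array([507.2, 326. ]))]
white [(array([128.4, 152.5]), [124, 148, 10, 10, 64], array([401.7, 210.2])), (array([167.9, 197.2]), [150, 156, 38, 84, 450], array([469.7, 246.9])), (array([126. , 222.8]), [59, 175, 123, 98, 3401], array([492.5, 175.8])), (array([ 34. , 263.7]), [0, 203, 89, 119, 5370], array([533.3, -39.1])), (array([281.6, 212.3]), [273, 204, 18, 17, 222], array([518.8, 384.5])), (array([125.4, 219.2]), [114, 207, 24, 25, 451], array([487.2, 176.7])), (array([ 78.7, 234.9]), [69, 224, 20, 23, 346], array([497. ,  87.8])), (array([199.2, 244.8]), [189, 226, 22, 41, 382], array([542. , 269.5])), (array([311.6, 252.1]), [304, 241, 17, 25, 211], array([583.7, 414.5])), (array([150.7, 264.3]), [140, 258, 21, 13, 175], array([559.7, 190.6])), (array([ 98.5, 275.3]), [93, 271, 15, 12, 104], array([567. ,  93.6])), (array([498.8, 355.1]), [474, 316, 38, 68, 1536], array([1022.7,  862.7])), (array([  7.4, 367.4]), [0, 349, 23, 31, 299], array([ 827.2, -389.3])), (array([  8.7, 381.1]), [0, 377, 26, 7, 99], array([ 893.5, -449.6]))]
red [(array([257.3, 159.1]), [225, 130, 65, 60, 3789], array([439. , 369.3]))]
```

View pics/w17b.png

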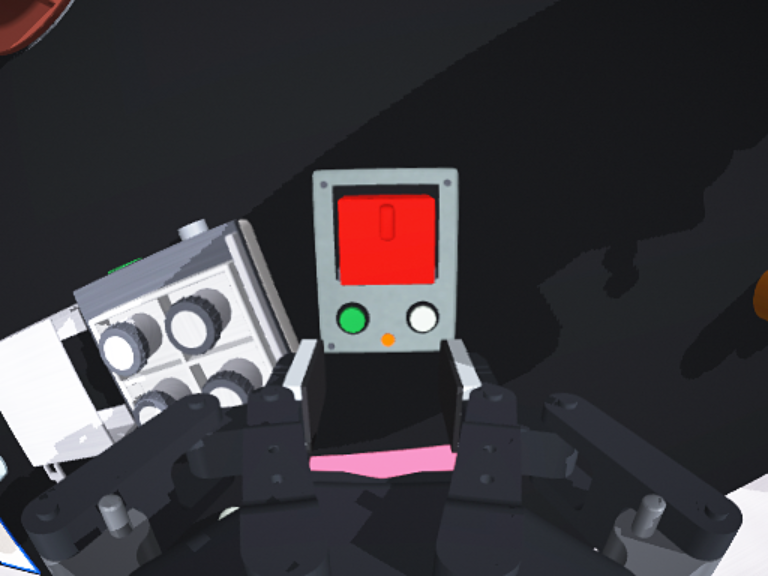

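The box is in view: red hood centred at (387,240), fin at (387,222), green key (352,318), white key (423,318); the tray lies against the fence at left.

```bash
python3 - <<'E'
from h import *
c=cap("wrist")
for p,z in (((387,222),142),((387,240),142),((387,205),142),((388,285),112),((338,195),112),((435,195),112)): print(p,onz(c,p[0]/1.5,p[1]/1.5,z).round(1))
B=np.array([467.9,364.3]);M=np.array([[.980,.197],[-.197,.980]])
for n,p in dict(fintop=(-45,0),hinge=(5,0),roofnear=(-59,0)).items(): print(n,B+M@p)
q=B+M@(-45,0);print(tool([*q,118]))
E
```

```text
(387, 222) [424.  372.9 142. ]
(387, 240) [435.2 370.6 142. ]
(387, 205) [413.4 375.1 142. ]
(388, 285) [472.4 364.  112. ]
(338, 195) [402.1 343.3 112. ]
(435, 195) [415.8 409.  112. ]
fintop [423.8   373.165]
hinge [472.8   363.315]
roofnear [410.08  375.923]
[ 33.05903342   2.58263447 161.26719683]
```

Excellent agreement. Descend to the tab and grip.

apply_moves --steps '[{"tx":15,"ty":1,"tz":20,"ax":0,"ay":0,"az":-0.3},{"tx":33,"ty":2.6,"tz":50,"ax":0,"ay":0,"az":-0.6},{"tx":33,"ty":2.6,"tz":85,"ax":0,"ay":0,"az":-0.6},{"tx":33,"ty":2.6,"tz":115,"ax":0,"ay":0,"az":-0.6},{"tx":33,"ty":2.6,"tz":140,"ax":0,"ay":0,"az":-0.6},{"tx":33,"ty":2.6,"tz":154,"ax":0,"ay":0,"az":-0.6},{"tx":33,"ty":2.6,"tz":160,"ax":0,"ay":0,"az":-0.6},{"tx":33,"ty":2.6,"tz":160,"ax":0,"ay":0,"az":-0.6},{"tx":33,"ty":2.6,"tz":160,"ax":0,"ay":0,"az":-0.6}]'

```text
clock: 39.8
ee_pos: [424.1, 374.4, 120.6]
ee_rot: [0.001, 0.097, 0.995, 0.0]
force: [-0.2, 0.0, 0.5]
gripper_width: 39.8
grip_force: 0.0
```

apply_moves --steps '[{"tx":0,"ty":0,"tz":0,"ax":0,"ay":0,"az":0},{"tx":0,"ty":0,"tz":0,"ax":0,"ay":0,"az":0},{"tx":0,"ty":0,"tz":0,"ax":0,"ay":0,"az":0},{"tx":0,"ty":0,"tz":0,"ax":0,"ay":0,"az":0},{"tx":0,"ty":0,"tz":0,"ax":0,"ay":0,"az":0},{"tx":0,"ty":0,"tz":0,"ax":0,"ay":0,"az":0},{"tx":0,"ty":0,"tz":0,"ax":0,"ay":0,"az":0},{"tx":0,"ty":0,"tz":0,"ax":0,"ay":0,"az":0}]' --claw 4 --force 20

```text
clock: 40.6
ee_pos: [423.8, 373.9, 120.3]
ee_rot: [0.001, 0.097, 0.995, -0.0]
force: [-2.1, -4.5, 5.6]
gripper_width: 9.4
grip_force: 24.2
```

```bash
python3 - <<'E'
from h import *
s=arm.get_state();print(s["ee_pos"],s["force"])
# arc rows: grasp pt rel to hinge
x,z=-50,71; r=np.hypot(x,z);a=np.arctan2(z,-x)
for t in np.radians(np.arange(0,96,6)):
    X=-r*np.cos(a+t);Z=r*np.sin(a+t); print(round(np.degrees(t)),"tx",round(-(X-x),1),"tz",round(-(Z-z),1))
E
```

```text
[423.75436107 373.90550469 120.25075206] [-2.13015689 -4.54548596  5.5969051 ]
0 tx 0.0 tz -0.0
6 tx -7.7 tz -4.8
12 tx -15.9 tz -8.8
18 tx -24.4 tz -12.0
24 tx -33.2 tz -14.2
30 tx -42.2 tz -15.5
36 tx -51.3 tz -15.8
42 tx -60.4 tz -15.2
48 tx -69.3 tz -13.7
54 tx -78.1 tz -11.2
60 tx -86.5 tz -7.8
66 tx -94.5 tz -3.6
72 tx -102.1 tz 1.5
78 tx -109.1 tz 7.3
84 tx -115.4 tz 13.9
90 tx -121.0 tz 21.0
```

apply_moves --steps '[{"tx":-3.8,"ty":0,"tz":-2.5,"ax":0,"ay":0,"az":0},{"tx":-7.7,"ty":0,"tz":-4.8,"ax":0,"ay":0,"az":0},{"tx":-15.9,"ty":0,"tz":-8.8,"ax":0,"ay":0,"az":0},{"tx":-24.4,"ty":0,"tz":-12,"ax":0,"ay":0,"az":0},{"tx":-33.2,"ty":0,"tz":-14.2,"ax":0,"ay":0,"az":0},{"tx":-42.2,"ty":0,"tz":-15.5,"ax":0,"ay":0,"az":0},{"tx":-51.3,"ty":0,"tz":-15.8,"ax":0,"ay":0,"az":0}]'

```text
clock: 41.3
ee_pos: [473.9, 364.1, 135.5]
ee_rot: [-0.0, 0.097, 0.995, -0.0]
force: [-3.6, -3.1, 3.4]
gripper_width: 9.6
grip_force: 24.8
```

```bash
python3 - <<'E'
from h import *
s=arm.get_state();print(s["ee_pos"],s["force"],s["gripper_width"])
c=cap("wrist");print(blobs(c,"red",130),blobs(cap("scene"),"red",130))
E
```

```text
[473.9228439  364.10278487 135.49181712] [-3.55721792 -3.05255928  3.36821315] 9.579947667823756
[(array([253.8, 191.1]), [187, 137, 134, 134, 13090], array([447.2, 368.1]))] [(array([385.2, 201.5]), [370, 187, 31, 29, 424], array([487.1, 362.7])), (array([263.9, 273.8]), [258, 270, 14, 7, 36], array([785.9, 101.2]))]
```

Forces are small and the guard follows. Continuing the arc from 36° to 90° (relative shifts).

apply_moves --steps '[{"tx":-9.1,"ty":0,"tz":0.6,"ax":0,"ay":0,"az":0},{"tx":-18,"ty":0,"tz":2.1,"ax":0,"ay":0,"az":0},{"tx":-26.8,"ty":0,"tz":4.6,"ax":0,"ay":0,"az":0},{"tx":-35.2,"ty":0,"tz":8,"ax":0,"ay":0,"az":0},{"tx":-43.2,"ty":0,"tz":12.2,"ax":0,"ay":0,"az":0},{"tx":-50.8,"ty":0,"tz":17.3,"ax":0,"ay":0,"az":0},{"tx":-57.8,"ty":0,"tz":23.1,"ax":0,"ay":0,"az":0},{"tx":-64.1,"ty":0,"tz":29.7,"ax":0,"ay":0,"az":0},{"tx":-69.7,"ty":0,"tz":36.8,"ax":0,"ay":0,"az":0},{"tx":-69.7,"ty":0,"tz":36.8,"ax":0,"ay":0,"az":0}]'

```text
clock: 42.4
ee_pos: [544.4, 350.5, 98.5]
ee_rot: [0.002, 0.098, 0.995, 0.0]
force: [3.6, -1.7, 4.1]
gripper_width: 9.4
grip_force: 30.5
```

```bash
python3 - <<'E'
from h import *
s=arm.get_state();print(s["ee_pos"],s["force"],s["gripper_width"])
c=cap("wrist","w18");print(blobs(c,"red",130),blobs(cap("scene","s18"),"red",130))
E
```

```text
[544.38876389 350.48987215  98.53745232] [ 3.5673117  -1.70586692  4.07153865] 9.368782309986589
[(array([253.5, 156.8]), [165, 92, 177, 183, 22007], array([494.3, 359.1]))] [(array([382. , 213.5]), [379, 205, 8, 20, 58], array([535.6, 353.3])), (array([370. , 216.8]), [367, 212, 7, 11, 45], array([554.3, 324. ])), (array([390.6, 222.4]), [387, 218, 7, 10, 38], array([563.7, 372.8])), (array([264.1, 273.9]), [258, 271, 14, 6, 37], array([786. , 101.6]))]
```

apply_moves --steps '[{"tx":0,"ty":0,"tz":0,"ax":0,"ay":0,"az":0},{"tx":0,"ty":0,"tz":0,"ax":0,"ay":0,"az":0},{"tx":0,"ty":0,"tz":0,"ax":0,"ay":0,"az":0},{"tx":0,"ty":0,"tz":0,"ax":0,"ay":0,"az":0},{"tx":0,"ty":0,"tz":0,"ax":0,"ay":0,"az":0},{"tx":0,"ty":0,"tz":-20,"ax":0,"ay":0,"az":0},{"tx":0,"ty":0,"tz":-50,"ax":0,"ay":0,"az":0},{"tx":0,"ty":0,"tz":-90,"ax":0,"ay":0,"az":0},{"tx":0,"ty":0,"tz":-125,"ax":0,"ay":0,"az":0},{"tx":30,"ty":-10,"tz":-140,"ax":0,"ay":0,"az":0},{"tx":70,"ty":-28,"tz":-140,"ax":0,"ay":0,"az":0},{"tx":105,"ty":-43,"tz":-140,"ax":0,"ay":0,"az":0},{"tx":105,"ty":-43,"tz":-140,"ax":0,"ay":0,"az":0},{"tx":105,"ty":-43,"tz":-140,"ax":0,"ay":0,"az":0}]' --claw 30

```text
clock: 43.9
ee_pos: [430.4, 329.0, 238.6]
ee_rot: [0.001, 0.097, 0.995, 0.0]
force: [0.5, 0.4, 0.2]
gripper_width: 29.9
grip_force: 0.0
```

```bash
python3 - <<'E'
from h import *
s=arm.get_state();print(s["ee_pos"],s["force"],s["gripper_width"])
c=cap("wrist","w19");print(blobs(c,"red",130))
B=np.array([467.9,364.3]);M=np.array([[.980,.197],[-.197,.980]])
P=lambda x,y,z:proj(c,[*(B+M@(x,y)),z]).round(0)
print("tip off",P(-28,-11.7,97.6),"tip on",P(-28,11.7,97.6),"guard front top corners th=90",P(5,34,130),P(5,-34,130),P(51,34,130),"far",P(51,-34,130))
g=cv2.cvtColor(c["frame"],cv2.COLOR_RGB2GRAY); u,v=P(-28,0,97.6).astype(int)
sub=g[v-24:v+24:3,u-36:u+36:3]; print(sub)
print(tool([*(B+M@(-28,-42)),85]))
E
```

```text
[430.41652707 328.98585889 238.6371814 ] [0.48745584 0.41833455 0.20694154] 29.87593952022317
[(array([297.8, 238. ]), [262, 207, 74, 61, 2048], array([484. , 358.7]))]
tip off [286. 183.] tip on [309. 183.] guard front top corners th=90 [336. 226.] [264. 226.] [331. 268.] far [263. 270.]
[[ 36  36  36  36  36  36  37  36  35  36  35  34  34  35  34  35  35  34
   35  33  34  34  35 123]
 [ 36  35  35  34  36  36  35  35  34  36  36  34  35  33  34  35  35  34
   35  35  34  34  34 128]
 [ 36  35  35  36  35  35  34  35  34  32  26  28  33  36  34  34  34  34
   33  35  34  33  34 130]
 [ 35  35  35  34  34  34  33  34  40 243 240 237 228  29  34  34  34  33
   35  33  34  34  34 154]
 [ 34  34  34  33  35  35  34  24 240 193 219 225 231 163  33  35  34  34
   34  34  34  34  34 165]
 [ 35  34  33  34  35  33  33 162 231 241 187 189 236 239  26  34  33  35
   34  35  34  34  34 200]
 [ 34  34  34  35  33  33  34 184 210 172 179 169 230 238  25  34  35  34
   34  35  33  34  33 195]
 [ 34  34  34  34  34  34  39 223 224 196 164 138 238 249  32  34  34  34
   34  34  34  34  33 196]
 [ 35  33  34  35  35  34 175 236 240 216 130 237 244  25  35  34  34  34
   34  34  34  33  31 192]
 [ 34  34  34  34  34  34 136 231 231 207 111  45  31  34  34  33  34  34
   34  33  34  34  31 189]
 [ 34  34  34  34  34  35  32 137 188  58  33  34  33  34  34  34  34  34
   33  33  33  33  29 188]
 [ 33  34  33  33  34  33  35  34  33  34  35  35  33  33  33  34  33  33
   34  33  33  32  29 188]
 [ 34  33  34  34  35  35  34  33  35  34  33  34  34  33  34  33  32  33
   33  32  33  33  26 188]
 [ 34  34  35  34  34  35  34  34  34  33  32  33  33  33  33  33  33  33
   34  32  32  32  22 189]
 [ 55  32  32  31  30  31  30  29  30  30  29  28  29  30  28  29  28  27
   27  27  65  75  23 187]
 [173 235 234 233 233 233 233 233 234 234 235 234 235 235 234 234 235 234
  235 236 179 114  89 187]]
[ -0.86526591  -0.28701987 153.62223873]
```

The guard is open and the lever leans to off as predicted (ball at (285,185)). Descend beside it with fingers closed.

apply_moves --steps '[{"tx":0,"ty":0,"tz":0,"ax":0,"ay":0,"az":0},{"tx":0,"ty":0,"tz":20,"ax":0,"ay":0,"az":0},{"tx":0,"ty":0,"tz":55,"ax":0,"ay":0,"az":0},{"tx":-1,"ty":0,"tz":90,"ax":0,"ay":0,"az":0},{"tx":-1,"ty":0,"tz":120,"ax":0,"ay":0,"az":0},{"tx":-1,"ty":0,"tz":145,"ax":0,"ay":0,"az":0},{"tx":-1,"ty":0,"tz":153,"ax":0,"ay":0,"az":0},{"tx":-1,"ty":0,"tz":153,"ax":0,"ay":0,"az":0},{"tx":-1,"ty":0,"tz":153,"ax":0,"ay":0,"az":0}]' --claw 0

```text
clock: 44.85
ee_pos: [432.7, 328.9, 86.6]
ee_rot: [0.001, 0.097, 0.995, 0.0]
force: [-0.4, -0.0, 0.8]
gripper_width: -0.2
grip_force: 0.0
```

apply_moves --steps '[{"tx":0,"ty":4,"tz":0,"ax":0,"ay":0,"az":0},{"tx":0,"ty":8,"tz":0,"ax":0,"ay":0,"az":0},{"tx":0,"ty":12,"tz":0,"ax":0,"ay":0,"az":0},{"tx":0,"ty":16,"tz":0,"ax":0,"ay":0,"az":0},{"tx":0,"ty":20,"tz":0,"ax":0,"ay":0,"az":0},{"tx":0,"ty":24,"tz":0,"ax":0,"ay":0,"az":0},{"tx":0,"ty":28,"tz":0,"ax":0,"ay":0,"az":0},{"tx":0,"ty":31,"tz":0,"ax":0,"ay":0,"az":0}]'

```text
clock: 45.65
ee_pos: [437.7, 359.5, 85.2]
ee_rot: [-0.0, 0.097, 0.995, -0.0]
force: [-0.1, 0.2, -0.3]
gripper_width: 0.3
grip_force: 0.0
```

apply_moves --steps '[{"tx":0,"ty":-10,"tz":0,"ax":0,"ay":0,"az":0},{"tx":0,"ty":-25,"tz":0,"ax":0,"ay":0,"az":0},{"tx":0,"ty":-31,"tz":-20,"ax":0,"ay":0,"az":0},{"tx":0,"ty":-31,"tz":-55,"ax":0,"ay":0,"az":0},{"tx":0,"ty":-31,"tz":-95,"ax":0,"ay":0,"az":0},{"tx":0,"ty":-31,"tz":-135,"ax":0,"ay":0,"az":0},{"tx":0,"ty":-31,"tz":-153,"ax":0,"ay":0,"az":0},{"tx":0,"ty":-31,"tz":-153,"ax":0,"ay":0,"az":0},{"tx":0,"ty":-31,"tz":-153,"ax":0,"ay":0,"az":0}]'

```text
clock: 46.55
ee_pos: [431.7, 328.2, 237.9]
ee_rot: [0.0, 0.097, 0.995, -0.0]
force: [-0.9, -0.6, -0.8]
gripper_width: -0.4
grip_force: 0.0
```

```bash
python3 - <<'E'
from h import *
s=arm.get_state();print(s["ee_pos"],s["force"],s["gripper_width"])
c=cap("wrist","w20");print(blobs(c,"red",130))
B=np.array([467.9,364.3]);M=np.array([[.980,.197],[-.197,.980]])
P=lambda x,y,z:proj(c,[*(B+M@(x,y)),z]).round(0)
print("tip off",P(-28,-11.7,97.6),"tip on",P(-28,11.7,97.6))
g=cv2.cvtColor(c["frame"],cv2.COLOR_RGB2GRAY); u,v=P(-28,0,97.6).astype(int)
print(u,v);print(g[v-21:v+18:3,u-36:u+36:3])
E
```

```text
[431.71309964 328.2261619  237.86880855] [-0.91923025 -0.55528102 -0.78041196] -0.404882674701787
[(array([306.5, 239.2]), [264, 206, 73, 65, 2623], array([487.7, 365.7]))]
tip off [287. 182.] tip on [310. 182.]
298 182
[[ 34  33  33  33  34  33  32  34  34  33  32  33  33  33  34  32  31  32
   32  32  32  32  32  39]
 [ 34  33  34  33  34  34  33  32  33  31  26  26  31  32  31  32  33  32
   33  30  32  32  32  58]
 [ 32  33  33  32  33  32  33  32  24 226 234 232 232  24  31  32  32  31
   33  32  31  32  32  72]
 [ 32  31  33  32  32  32  32  27 230 219 190 217 206 232  28  34  32  33
   32  31  32  32  32  78]
 [ 32  32  33  32  32  31  33  33 233 218 220 178 228 231  43  33  32  32
   32  31  31  32  32  93]
 [ 31  32  32  32  33  31  32  86 222 232 191 189 186 183 132  21  20  29
   31  32  31  31  31  91]
 [ 31  32  32  31  32  31  32  22 235 230 174 182 193 193 189 208 223 203
   30  32  32  32  31 116]
 [ 33  31  32  32  33  31  32  31 133 235 230 233 151 179 172 229 239 217
   30  33  32  32  31 151]
 [ 32  31  32  32  32  32  33  32  31  21 110  98  24  26 100 221 226 203
   25  32  32  32  31 186]
 [ 31  32  32  32  32  32  33  33  32  33  31  32  32  32  31 112 182  38
   31  31  30  31  29 187]
 [ 31  32  31  32  31  32  33  33  32  32  32  32  32  33  32  31  31  32
   31  31  32  30  29 186]
 [ 32  32  32  32  32  32  32  32  32  32  32  33  32  31  31  32  32  30
   30  31  31  30  30 186]
 [ 31  31  32  32  31  32  33  32  32  32  32  32  32  31  32  30  31  32
   31  32  31  30  29 186]]
```

The lever ball is now at (310,183), i.e. on. Return to the tab and swing the guard back.

apply_moves --steps '[{"tx":-25,"ty":10,"tz":0,"ax":0,"ay":0,"az":0},{"tx":-60,"ty":25,"tz":0,"ax":0,"ay":0,"az":0},{"tx":-95,"ty":40,"tz":0,"ax":0,"ay":0,"az":0},{"tx":-106,"ty":43.5,"tz":0,"ax":0,"ay":0,"az":0},{"tx":-106,"ty":43.5,"tz":20,"ax":0,"ay":0,"az":0},{"tx":-106,"ty":43.5,"tz":55,"ax":0,"ay":0,"az":0},{"tx":-106,"ty":43.5,"tz":90,"ax":0,"ay":0,"az":0},{"tx":-106,"ty":43.5,"tz":115,"ax":0,"ay":0,"az":0},{"tx":-106,"ty":43.5,"tz":132,"ax":0,"ay":0,"az":0},{"tx":-106,"ty":43.5,"tz":139,"ax":0,"ay":0,"az":0},{"tx":-106,"ty":43.5,"tz":139,"ax":0,"ay":0,"az":0},{"tx":-106,"ty":43.5,"tz":139,"ax":0,"ay":0,"az":0}]' --claw 34

```text
clock: 47.8
ee_pos: [544.3, 350.8, 99.7]
ee_rot: [0.0, 0.097, 0.995, 0.0]
force: [-0.3, -0.3, 0.2]
gripper_width: 34.0
grip_force: 0.0
```

apply_moves --steps '[{"tx":0,"ty":0,"tz":0,"ax":0,"ay":0,"az":0},{"tx":0,"ty":0,"tz":0,"ax":0,"ay":0,"az":0},{"tx":0,"ty":0,"tz":0,"ax":0,"ay":0,"az":0},{"tx":0,"ty":0,"tz":0,"ax":0,"ay":0,"az":0},{"tx":0,"ty":0,"tz":0,"ax":0,"ay":0,"az":0},{"tx":0,"ty":0,"tz":0,"ax":0,"ay":0,"az":0},{"tx":0,"ty":0,"tz":0,"ax":0,"ay":0,"az":0}]' --claw 4 --force 20

```text
clock: 48.5
ee_pos: [545.0, 350.5, 100.1]
ee_rot: [0.001, 0.097, 0.995, -0.0]
force: [1.1, -5.8, 4.3]
gripper_width: 9.4
grip_force: 23.9
```

apply_moves --steps '[{"tx":5.6,"ty":0,"tz":-7.1,"ax":0,"ay":0,"az":0},{"tx":11.9,"ty":0,"tz":-13.7,"ax":0,"ay":0,"az":0},{"tx":18.9,"ty":0,"tz":-19.5,"ax":0,"ay":0,"az":0},{"tx":26.5,"ty":0,"tz":-24.6,"ax":0,"ay":0,"az":0},{"tx":34.5,"ty":0,"tz":-28.8,"ax":0,"ay":0,"az":0},{"tx":42.9,"ty":0,"tz":-32.2,"ax":0,"ay":0,"az":0},{"tx":51.7,"ty":0,"tz":-34.7,"ax":0,"ay":0,"az":0},{"tx":60.6,"ty":0,"tz":-36.2,"ax":0,"ay":0,"az":0},{"tx":69.7,"ty":0,"tz":-36.8,"ax":0,"ay":0,"az":0},{"tx":78.8,"ty":0,"tz":-36.5,"ax":0,"ay":0,"az":0},{"tx":87.8,"ty":0,"tz":-35.2,"ax":0,"ay":0,"az":0},{"tx":96.6,"ty":0,"tz":-33,"ax":0,"ay":0,"az":0},{"tx":105.1,"ty":0,"tz":-29.8,"ax":0,"ay":0,"az":0},{"tx":113.3,"ty":0,"tz":-25.8,"ax":0,"ay":0,"az":0},{"tx":118,"ty":0,"tz":-23,"ax":0,"ay":0,"az":0},{"tx":121,"ty":0,"tz":-21,"ax":0,"ay":0,"az":0},{"tx":121,"ty":0,"tz":-20,"ax":0,"ay":0,"az":0}]'

```text
clock: 50.2
ee_pos: [424.5, 373.9, 120.4]
ee_rot: [0.0, 0.097, 0.995, -0.0]
force: [-5.8, -10.3, 12.1]
gripper_width: 9.5
grip_force: 21.5
```

apply_moves --steps '[{"tx":0.5,"ty":0,"tz":1,"ax":0,"ay":0,"az":0},{"tx":0.5,"ty":0,"tz":2,"ax":0,"ay":0,"az":0}]'

```text
clock: 50.4
ee_pos: [424.5, 374.1, 120.2]
ee_rot: [0.001, 0.097, 0.995, -0.0]
force: [-10.6, -13.7, 26.6]
gripper_width: 9.8
grip_force: 23.3
```

apply_moves --steps '[{"tx":0,"ty":0,"tz":-2,"ax":0,"ay":0,"az":0},{"tx":0,"ty":0,"tz":-2,"ax":0,"ay":0,"az":0},{"tx":0,"ty":0,"tz":-2,"ax":0,"ay":0,"az":0},{"tx":0,"ty":0,"tz":-2,"ax":0,"ay":0,"az":0},{"tx":0,"ty":0,"tz":-2,"ax":0,"ay":0,"az":0},{"tx":0,"ty":0,"tz":-20,"ax":0,"ay":0,"az":0},{"tx":0,"ty":0,"tz":-50,"ax":0,"ay":0,"az":0},{"tx":0,"ty":0,"tz":-90,"ax":0,"ay":0,"az":0},{"tx":-15,"ty":0,"tz":-130,"ax":0,"ay":0,"az":0},{"tx":-33,"ty":-2.6,"tz":-160,"ax":0,"ay":0,"az":0},{"tx":-33,"ty":-2.6,"tz":-160,"ax":0,"ay":0,"az":0},{"tx":-33,"ty":-2.6,"tz":-160,"ax":0,"ay":0,"az":0}]' --claw 34

```text
clock: 51.6
ee_pos: [457.3, 365.5, 277.5]
ee_rot: [0.0, 0.097, 0.995, 0.0]
force: [0.8, -0.0, -0.4]
gripper_width: 34.2
grip_force: 0.0
```

```bash
python3 - <<'E'
from h import *
s=arm.get_state();print(s["ee_pos"],s["force"])
c=cap("wrist","w21")
for k,z in(("green",67.5),("white",67.5),("red",112)): print(k,[b for b in blobs(c,k,z) if abs(b[2][0]-480)<80 and b[2][1]>300])
B=np.array([467.9,364.3]);M=np.array([[.980,.197],[-.197,.980]])
print(proj(c,[*(B+M@(-59,-34)),112]),proj(c,[*(B+M@(-59,34)),112]),proj(c,[*(B+M@(5,34)),112]))
for p in((46,30),(46,-30)): print(B+M@p,tool([*(B+M@p),85]))
E
```

```text
[457.33356329 365.46488387 277.45709737] [ 0.76465913 -0.04878476 -0.43632271]
green [(array([231.9, 211.9]), [223, 203, 18, 18, 249], array([507.3, 326. ]))]
white [(array([279.2, 211.7]), [271, 204, 17, 17, 223], array([518.7, 384.4]))]
red [(array([255.6, 158.1]), [223, 129, 66, 60, 3820], array([439.2, 369.6]))]
[223.29954905 129.75051227] [289.07103765 130.00924624] [287.51301619 189.69999382]
[518.89  384.638] [-57.60900411  31.03354951 191.31621981]
[507.07  325.838] [-57.39031254 -28.94230755 191.35004191]
```

The guard is closed (red blob as at the start). Now the white key.

apply_moves --steps '[{"tx":-20,"ty":10,"tz":0,"ax":0,"ay":0,"az":0},{"tx":-50,"ty":27,"tz":20,"ax":0,"ay":0,"az":0},{"tx":-57.5,"ty":31,"tz":55,"ax":0,"ay":0,"az":0},{"tx":-57.5,"ty":31,"tz":90,"ax":0,"ay":0,"az":0},{"tx":-57.5,"ty":31,"tz":125,"ax":0,"ay":0,"az":0},{"tx":-57.5,"ty":31,"tz":160,"ax":0,"ay":0,"az":0},{"tx":-57.5,"ty":31,"tz":185,"ax":0,"ay":0,"az":0},{"tx":-57.5,"ty":31,"tz":194,"ax":0,"ay":0,"az":0},{"tx":-57.5,"ty":31,"tz":194,"ax":0,"ay":0,"az":0},{"tx":-57.5,"ty":31,"tz":194,"ax":0,"ay":0,"az":0}]' --claw 0

```text
clock: 52.65
ee_pos: [519.4, 385.0, 84.3]
ee_rot: [0.0, 0.097, 0.995, 0.0]
force: [-0.6, 0.3, 0.5]
gripper_width: -0.1
grip_force: 0.0
```

apply_moves --steps '[{"tx":0,"ty":0,"tz":4,"ax":0,"ay":0,"az":0},{"tx":0,"ty":0,"tz":8,"ax":0,"ay":0,"az":0},{"tx":0,"ty":0,"tz":12,"ax":0,"ay":0,"az":0},{"tx":0,"ty":0,"tz":15,"ax":0,"ay":0,"az":0},{"tx":0,"ty":0,"tz":17,"ax":0,"ay":0,"az":0},{"tx":0,"ty":0,"tz":19,"ax":0,"ay":0,"az":0},{"tx":0,"ty":0,"tz":19,"ax":0,"ay":0,"az":0}]'

```text
clock: 53.35
ee_pos: [519.2, 384.7, 64.3]
ee_rot: [-0.0, 0.097, 0.995, -0.0]
force: [-0.9, -1.2, 3.4]
gripper_width: -0.3
grip_force: 1.6
```

apply_moves --steps '[{"tx":0,"ty":0,"tz":1,"ax":0,"ay":0,"az":0},{"tx":0,"ty":0,"tz":1.5,"ax":0,"ay":0,"az":0},{"tx":0,"ty":0,"tz":1.5,"ax":0,"ay":0,"az":0}]'

```text
clock: 53.65
ee_pos: [519.2, 384.7, 63.5]
ee_rot: [0.0, 0.097, 0.995, -0.0]
force: [-3.6, -2.3, 6.6]
gripper_width: 0.1
grip_force: 3.7
```

apply_moves --steps '[{"tx":0,"ty":0,"tz":0.5,"ax":0,"ay":0,"az":0},{"tx":0,"ty":0,"tz":1,"ax":0,"ay":0,"az":0},{"tx":0,"ty":0,"tz":1,"ax":0,"ay":0,"az":0}]'

```text
clock: 53.95
ee_pos: [519.3, 384.7, 63.4]
ee_rot: [0.0, 0.097, 0.995, 0.0]
force: [-6.5, -3.6, 14.2]
gripper_width: 0.0
grip_force: 6.7
```

Bottomed at 63.4 mm (14 N), fully pressed. Lift, shift 60 mm to the green key, press.

apply_moves --steps '[{"tx":0,"ty":0,"tz":-10,"ax":0,"ay":0,"az":0},{"tx":0,"ty":0,"tz":-25,"ax":0,"ay":0,"az":0},{"tx":0,"ty":-20,"tz":-25,"ax":0,"ay":0,"az":0},{"tx":0,"ty":-45,"tz":-25,"ax":0,"ay":0,"az":0},{"tx":0,"ty":-60,"tz":-25,"ax":0,"ay":0,"az":0},{"tx":0,"ty":-60,"tz":-25,"ax":0,"ay":0,"az":0},{"tx":0,"ty":-60,"tz":-15,"ax":0,"ay":0,"az":0},{"tx":0,"ty":-60,"tz":-9,"ax":0,"ay":0,"az":0},{"tx":0,"ty":-60,"tz":-5,"ax":0,"ay":0,"az":0},{"tx":0,"ty":-60,"tz":-2.5,"ax":0,"ay":0,"az":0},{"tx":0,"ty":-60,"tz":-1,"ax":0,"ay":0,"az":0},{"tx":0,"ty":-60,"tz":0,"ax":0,"ay":0,"az":0},{"tx":0,"ty":-60,"tz":0,"ax":0,"ay":0,"az":0}]'

```text
clock: 55.25
ee_pos: [507.3, 326.3, 63.3]
ee_rot: [-0.0, 0.097, 0.995, 0.0]
force: [-7.6, -1.9, 14.8]
gripper_width: 0.3
grip_force: 7.4
```

apply_moves --steps '[{"tx":0,"ty":0,"tz":-10,"ax":0,"ay":0,"az":0},{"tx":0,"ty":0,"tz":-30,"ax":0,"ay":0,"az":0},{"tx":0,"ty":0,"tz":-70,"ax":0,"ay":0,"az":0},{"tx":0,"ty":0,"tz":-110,"ax":0,"ay":0,"az":0},{"tx":15,"ty":5,"tz":-150,"ax":0,"ay":0,"az":0},{"tx":35,"ty":15,"tz":-190,"ax":0,"ay":0,"az":0},{"tx":57,"ty":29,"tz":-214,"ax":0,"ay":0,"az":0},{"tx":57,"ty":29,"tz":-214,"ax":0,"ay":0,"az":0},{"tx":57,"ty":29,"tz":-214,"ax":0,"ay":0,"az":0}]'

```text
clock: 56.15
ee_pos: [457.4, 365.8, 276.1]
ee_rot: [0.001, 0.097, 0.995, 0.0]
force: [-0.1, -0.1, -0.5]
gripper_width: 0.1
grip_force: 0.0
```

```bash
python3 - <<'E'
from h import *
s=arm.get_state();print(s["ee_pos"],s["force"])
c=cap("wrist","w22")
print([b for b in blobs(c,"red",112)])
t=cap("top","t22"); print(capsx(t,114,3,9)); 
# tray rim near fence in wrist view w17: fence inner / tray edge check on the top view
u0=proj(t,[513,168,88]);print(u0)
for lx in(-50,0,50):
  o=np.array([509.1,154.5])+lx*np.array([.992,.125]); v=np.array([-.125,.992])
  print([int(t["frame"][int(round(q[1])),int(round(q[0]))].mean()) for q in [proj(t,[*(o+y*v),88]) for y in range(-110,112,4)]])
E
```

```text
[457.40722806 365.8140882  276.05034426] [-0.08849634 -0.07765993 -0.49041634]
[(array([255.3, 158.3]), [223, 129, 66, 60, 3873], array([439.3, 369.5]))]
[(array([98.9, 74.3]), 3.4, (233, 322)), (array([ 657.8, -333. ]), 7.6, (362, 150)), (array([535.8, 195.2]), 4.3, (198, 184)), (array([552. , 131.1]), 4.4, (218, 180)), (array([483.7, 124.9]), 4.7, (220, 201))]
[207.0537644  192.18985904]
[71, 69, 68, 66, 112, 111, 111, 110, 111, 107, 107, 168, 244, 202, 203, 204, 202, 210, 184, 134, 161, 157, 147, 169, 186, 198, 201, 199, 200, 199, 172, 195, 198, 197, 197, 197, 201, 201, 200, 170, 150, 132, 201, 200, 199, 198, 196, 197, 198, 195, 189, 178, 185, 120, 51, 51]
[67, 69, 69, 79, 108, 112, 112, 111, 112, 109, 123, 216, 190, 183, 192, 192, 191, 192, 192, 195, 197, 192, 193, 194, 196, 196, 195, 196, 197, 197, 172, 192, 198, 198, 198, 199, 199, 199, 203, 198, 201, 198, 197, 198, 200, 199, 197, 198, 198, 168, 165, 194, 158, 89, 50, 55]
[66, 64, 65, 109, 112, 106, 108, 106, 104, 104, 107, 165, 194, 195, 197, 180, 123, 158, 195, 200, 200, 199, 199, 201, 204, 156, 123, 190, 198, 196, 172, 201, 198, 181, 159, 100, 113, 186, 170, 164, 102, 116, 183, 201, 199, 198, 197, 198, 199, 144, 191, 165, 186, 117, 51, 55]
```

```bash
python3 - <<'E'
from h import *
c=cap("wrist","w23"); print([o for o in capsx(c,114,4,30)])
for P in((543.5,211.5),(474.6,202.8),(483,125.6),(552.1,133.3)): print(proj(c,[*P,114]).round())
s=cap("scene","s23")
for n,f in(("scene",s),): 
  for o in capsx(f,114,4,14): print(n,o)
  for P in((543.5,211.5),(474.6,202.8),(483,125.6),(552.1,133.3)): 
    u,v=proj(f,[*P,114]).round().astype(int); print(u,v); print(cv2.cvtColor(f["frame"],cv2.COLOR_RGB2GRAY)[v-10:v+11:3,u-15:u+16:3])
E
```

```text
[(array([501.8, 383.6]), 8.6, (280, 213))]
[146. 269.]
[122. 218.]
[ 75. 233.]
[ 98. 280.]
scene (array([571.5, 374.2]), 4.1, (390, 229))
323 212
[[235 234 153  86 100  93  81 117 221 155 204]
 [234 181 144 226 201 108 165 223 230 160 217]
 [231 106 232 234 234 230 110 228 230 156 203]
 [227  97 185 232 236 225 100 234 232 171 218]
 [221  80  92 100 104  95  95 214 209 208 224]
 [228 126  83  84  79  85 177 216 216 206 234]
 [229 165 180 161 156 157 231 233 230 218 230]]
322 194
[[ 42  39  39  42  46  47  47  45  47  42  47]
 [ 40  45  42  46  52  41  46  44  44  47  46]
 [ 46  46  47  61 119 137  98  50  44  46  44]
 [230 226 206 124 233 234 232 137  92  78  97]
 [228 213 132 103 227 235 233 156 140 200 190]
 [228 210 150  83  98 107 108  93 172 193 206]
 [230 234 208  93  90  79  82  86 219 157 218]]
292 192
[[ 40  44  44  37  44  43  44  39  38  40  45]
 [ 44  45  45  43  44  47  44  42  42  42  43]
 [ 38  44  41  60 160 217 173  70  47  45  46]
 [107 250 252 149 255 255 255 250 114  83  60]
 [169 219 199 137 253 255 255 233 136 194 207]
 [167 204 199  82 104 137 138 123 118 210 226]
 [163 245 239 113  96  88  85  96 223 224 225]]
292 210
[[163 245 239 113  96  88  85  96 223 224 225]
 [182 241 239 162 174 176 169 157 235 234 229]
 [230 235 234 152 240 254 247 147 235 237 230]
 [242 250 232 141 242 237 238 228 179 237 231]
 [235 206 125 106 222 234 233 154 104 209 230]
 [231 224 163  87  96 100 114 103 127 211 229]
 [231 232 209 102  87  93 101  85 229 233 232]]
```

```bash
python3 - <<'E'
from h import *
for n,cs in (("scene",[(323,212),(322,194),(292,192),(292,210)]),("top",[(198,184),(199,206),(220,201),(218,180)])):
  f=cap(n); k=8
  F=cv2.resize(cv2.cvtColor(f["frame"],cv2.COLOR_RGB2GRAY),None,fx=k,fy=k,interpolation=cv2.INTER_CUBIC)
  for u,v in cs:
    x,y=(u-18)*k,(v-14)*k; sub=F[y:y+28*k,x:x+36*k]
    m=(sub>180).astype(np.uint8); N,l,st,ce=cv2.connectedComponentsWithStats(m)
    for i in range(1,N):
      w,h,A=st[i][2:5]
      if 30*k*k<A<110*k*k and A>.65*w*h:
        U,V=(x+ce[i][0]+.5)/k-.5,(y+ce[i][1]+.5)/k-.5
        print(n,(round(U,1),round(V,1)),w/k,h/k,onz(f,U,V,114).round(1))
E
```

```text
scene (np.float64(318.4), np.float64(208.6)) 12.125 8.25 [533.4 198.3 114. ]
scene (np.float64(316.0), np.float64(222.8)) 8.125 5.5 [587.4 196.8 114. ]
scene (np.float64(322.3), np.float64(194.1)) 11.625 7.5 [473.3 204.1 114. ]
scene (np.float64(292.9), np.float64(192.0)) 13.0 8.75 [481.6 126.8 114. ]
scene (np.float64(280.5), np.float64(198.1)) 8.125 15.375 [514.   98.2 114. ]
scene (np.float64(292.4), np.float64(209.0)) 12.5 9.25 [549.5 133.7 114. ]
top (np.float64(197.7), np.float64(184.4)) 9.125 9.125 [536.  196.1 114. ]
top (np.float64(195.4), np.float64(203.0)) 9.25 9.125 [476.  202.1 114. ]
top (np.float64(219.5), np.float64(200.9)) 10.125 9.875 [484.1 124.8 114. ]
top (np.float64(217.8), np.float64(179.7)) 9.25 9.5 [552.3 131.8 114. ]
```

All four caps agree between the two views at full height. One vessel was nudged inside its compartment but still stands. Handing in.

```bash
python3 -c "
from workcell import arm
print(arm.job_done())"
```

```text
the job is handed in; nothing more can be done
None
```

I handed the job in at about 57 s of the 210 s: four vessels upright in their own compartments, tray slid home against the fence, switch on with the guard closed again, then white and green keys pressed to the bottom. One vessel was nudged to one side of its compartment during the run but still stands upright.

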